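Fit the sprung roller into the dough sheeter

ROBOT

A 7-joint arm with a two-finger parallel gripper is mounted at the origin on the work surface. World frame = base frame: x ahead of the robot, y to its left, z up, the work surface at z = 0. Lengths are in mm, angles in rad, forces in N, time in s.
With the tool pointing down it reaches from about 350 to 900 mm from the base axis. Payload 8.1 kg.
Tool frame: the origin (TCP) lies at the very end of the fingers, on their centre line; the grasp point (between the pads) lies 19 mm behind it; y points along the fingers, x is the direction in which the jaws open and shut, and the axes are right-handed (so a half turn about y gives the same grasp; the last joint's range is limited). The gripper opens to 85 mm and grips with 20 to 120 N. Pads are 22 mm wide; open, the fingers measure 114 mm over their backs; the gripper's body (76 mm by 85 mm) begins 54 mm behind the grasp point. The pads swing forward as they close: fully open they stand 13 mm farther back than shut.
Start: joints at [-1.242, 0.434, 0.025, 1.573, -0.012, 1.134, -0.075], TCP at [261.594, 567.635, 231.323] pointing down, gripper open.
Joint ranges: [-2.62, 2.62], [-0.44, 2.09], [-1.27, 1.32], [0.08, 2.57], [-1.32, 4.46], [0.12, 2], [-2.74, 2.74]. Speed limits (rad/s): [2.22, 2.22, 3.01, 3.01, 3.14, 3.14, 3.14].

INTERFACE

Orientations are given as a unit quaternion [x, y, z, w].
In Python, from bench import r gives the robot as it stands.
- The arm moves only by the shell command python3 -m crank 'ROWS' [FORCE]. ROWS is text: rows parted by semicolons, each of 7 numbers parted by spaces: the shift along the tool's x, y, z in cm, then the turn, a rotation vector about the tool's x, y, z in rad, then the closure in counts, from 0 (fully open) to 255 (shut). A call has 1 to 12 rows; each row shifts and turns the commanded pose from where the row before left it, along the tool's axes as they then stand; what a row does not reach is not made up. A row lasts 1/8 s, in which the tool goes at most 62.5 mm and 10.7 degrees, less where a joint would pass 70% of its speed; a pose out of reach is approached as far as the arm can. A call is refused whole if a number of a shift passes 6.25 or a number of a turn 0.188, either way. A call with a gripper value outside its range is refused whole. The fingers move at their own pace and stop on an object; FORCE is the grip in N (left out, the last holds). Time passes only in rows, so rows that do not move let the fingers close. It gives the time, the measured TCP pose, the force and the opening at its end, in the units of the state.
- r.state(): the state, without advancing time (a new reading comes with each control period).
- r.read_camera(name): name is "side" or "top" or "wrist"; returns a dict with "pixels" (420x560x3 uint8, red, green, blue), "K" (3x3 intrinsics, pixels), "k1" (the pictures are not rectified: a ray, as slopes to the right and down, at radius r is drawn at 1 + k1 r^2 times it, then the intrinsics apply), "T" (4x4, takes a point from camera to world coordinates); the wrist camera has in their place "hand_eye" (4x4, takes a point from camera to tool coordinates, whose origin is the TCP and whose axes are the tool frame's). Camera axes: x right, y down, z forward; pixel columns grow to the right and rows downward; lengths in mm; the calibration is good to about 2 mm. A picture is of the moment at which its call begins: read the wrist's pose just before it. There is no depth.
- r.sign_off(): hands the job in, once; it reports no verdict.
The state is a dict: "time": time; "joint_pos": joint angles; "dq": joint speeds; "tau": joint torques, N m; "tool_pos": TCP position; "tcp_rot": TCP orientation; "contact_force": force on the tool from outside, world axes, zero at the start; "ft_torque": the same for the moment, N m; "grip_width": finger opening in mm.
Only numpy, scipy, OpenCV 4.12 (cv2) and the standard library are available. Lean on these libraries where they do the work, as an engineer would, in place of code of your own. Each camera call takes 0.05 s, during which the arm holds its last target.

TASK

Take the wooden roller from its cradle and fit it between the two cups of the dough sheeter, under the guard plate: push its sprung end into either cup, compress the spring, swing the other end in line with the opposite cup and let the spring push it home. Leave the roller held between both cups, let go of it, and do not shift or tip the jars, oil bottle, mug, bowl or pepper mill.

Things in the scene. Friction and masses are not known exactly. Their poses are not given: they have to be found in the camera images.
- roller_mid (a point): The roller: light wooden barrel 38 mm across, 120 mm long, about 0.28 kg, with a 14 mm pin along its axis at each end; 190 mm from pin end to pin end when relaxed. A blue band marks the sprung end. Point: middle of the barrel, on its axis; x axis towards the sprung end. It starts level in the cradle, axis 42 mm above the table, and may go in either way round.
- sprung_tip (a point): Centre of the end face of the brass sprung pin, 105 mm from roller_mid when relaxed; it slides into the barrel by up to 32 mm against a spring. Pin end slightly chamfered.
- plain_tip (a point): Centre of the end face of the fixed steel pin at the other end, 85 mm from roller_mid; it does not move in the barrel. Pin end slightly chamfered.
- plunger (a joint): How far the sprung pin is pressed in: 0 relaxed to 0.032 m fully in. Spring force 1.2 N at 0, growing by 0.3 N per mm (10.8 N fully in). About 0.010 when the roller is seated; about 0.025 lets the plain pin pass the other cup's rim while the sprung pin rests on its cup's floor.
- sheeter: Fixed dough sheeter: base 140 x 236 mm; two cheek plates 140 mm high, inner faces 184 mm apart, from 18 mm in front of the cup line to 90 mm behind. Origin on the table under the middle of the cup line; x points away from the open front (which faces the robot), y left along the cup line. Steel lower roller below, top at 63 mm. Grey motor box (125 mm high) outside the left cheek, out to y 142 mm.
- cup_left (a point): Floor centre of the left (+y) cup, 110 mm above the table. Each cup is an orange funnel 10 mm deep, 20 mm wide at the floor, 30 mm at the mouth, 38 mm outside. They face each other along the sheeter's y: floors 180 mm, rims 160 mm apart. Closed all round, so pins enter only endways: come from the front, the sprung pin first, the roller slanted about 15 degrees seen from above.
- cup_right (a point): Centre of the floor of the right cup (sheeter's -y side), same shape, opening towards the left cup.
- guard_edge (a point): Middle of the lower front edge of the steel guard plate (red lip), 225 mm above the table, 3 mm behind the cup line. The plate, 204 mm wide and 62 mm deep, runs level from here to the back, so a gripper cannot stand upright over the cup line: it must lean back towards the front, by about 25 to 45 degrees.
- cradle: Dark wooden cradle holding the roller at the start, fixed: board 200 x 85 x 12 mm with two V rests 14 mm wide (84 mm clear between them along its x axis), each 27 mm to either side of the axis and up to 38 mm high, so the roller can be gripped at its middle. Origin under its centre. It stands left or right of the sheeter, at any yaw.
- spice_tray: Red open tray 170 x 130 mm, 22 mm high, fixed, on the other side from the cradle; it holds the three jars. Origin under its centre.
- jar_a: Amber spice jar with yellow cap, 100 mm tall, 50 mm across; origin under its centre. A bystander; leave it alone.
- jar_b: Green spice jar with red cap, 100 mm tall, 50 mm across; origin under its centre. A bystander; leave it alone.
- jar_c: Clear spice jar with green cap, 100 mm tall, 50 mm across; origin under its centre. A bystander; leave it alone.
- oil: Amber oil bottle with yellow cap, 210 mm tall, 66 mm across, left of the sheeter; origin under its centre. A bystander.
- mug: White mug 90 mm high, 80 mm across, right of the sheeter; origin under its centre. A bystander.
- bowl: Blue bowl 45 mm high, 110 mm across, in front of the sheeter; origin under its centre. A bystander.
- mill: Dark wooden pepper mill 80 mm high, 44 mm across, just in front of the right half of the sheeter; origin under its centre. A bystander.
Mind the look-alikes: they are no part of the job. There is more than one size of the part that bears roller_mid; the job needs the smaller.

How it is judged (in metres and radians):
On the way, in this order (a step that is already met when the one before it is completed fails the run):
1. the roller is lifted out of its cradle (height (world z) of roller_mid above 0.08 m and distance of roller_mid from where it was at the start of the episode above 0.04 m), for 0.1 s.
2. the sprung pin is inside a cup with its spring pressed in more than 14 mm (value of joint plunger above 0.014 m and (distance between sprung_tip and cup_left below 0.012 m or distance between sprung_tip and cup_right below 0.012 m)), for 0.1 s.
At the end, for the whole second after the job is handed in: The roller is held between both cups, either way round: each pin's end within 9 mm of the centre of its cup's floor (so well inside the cup), the spring still pressed in more than 5 mm, the roller at rest (under 30 mm/s) and not touched by the gripper (((distance between sprung_tip and cup_left below 0.009 m and distance between plain_tip and cup_right below 0.009 m) or (distance between sprung_tip and cup_right below 0.009 m and distance between plain_tip and cup_left below 0.009 m)) and value of joint plunger above 0.005 m and contact force between the fingers and roller below 0.1 N and linear speed of roller below 0.03 m/s).
It fails at once if a spice jar is shifted by more than 30 mm or tipped by more than 0.35 rad (distance of any of jar_a, jar_b, jar_c from where it was at the start of the episode above 0.03 m or angle between any of jar_a, jar_b, jar_c's own z axis and vertical above 0.35 rad).
It fails at once if the oil bottle, mug, bowl or pepper mill is shifted by more than 30 mm or tipped by more than 0.35 rad (distance of any of oil, mug, bowl, mill from where it was at the start of the episode above 0.03 m or angle between any of oil, mug, bowl, mill's own z axis and vertical above 0.35 rad).
It also fails if it takes over 45 s, if anything falls off the work surface, if the arm or the gripper's body presses on something with over 40 N, if the wrist force passes 120 N, or if a joint passes its speed limit or range.

## Working session

There is one attempt and no reset: what is moved stays moved. The work goes in short steps, Python scripts to look and compute and a shell command to move; the robot and the scene stay as the last step left them, time stands still between calls to the robot, and variables do not carry over. Pictures are saved under pics/ and viewed, and the job is handed in when it is done.

```bash
ls; mkdir -p pics
python3 - <<'E'
from bench import r
import cv2,json,numpy as np
s=r.state();print(s)
for n in ["side","top","wrist"]:
    c=r.read_camera(n)
    cv2.imwrite(f"pics/{n}0.png",c["pixels"][:,:,::-1])
    np.savez(f"pics/{n}0.npz",**c)
    print(n,np.array(c["K"]).tolist(),c["k1"],np.round(c.get("T",c.get("hand_eye")),3).tolist())
E
```

```text
pics
{'time': 0.0, 'joint_pos': array([-1.24161335,  0.43518419,  0.02499868,  1.57408356, -0.01161017,
        1.13400198, -0.07508047]), 'dq': array([ 0.00103918,  0.00058459,  0.00043181, -0.00030704,  0.0005298 ,
       -0.00125336,  0.00189897]), 'tau': array([-1.66904592e-03, -6.70471358e+01,  1.02371771e+00, -3.16218317e+01,
        1.54330221e-02,  1.19057391e-02, -1.10257079e-05]), 'tool_pos': array([261.41006066, 567.15799607, 230.55560027]), 'tcp_rot': array([ 0.59584925,  0.38083303, -0.38168794, -0.59518417]), 'contact_force': array([-0.45940875,  0.44779972,  0.27190901]), 'ft_torque': array([-0.03675201,  0.04505224,  0.01846195]), 'grip_width': 85.11041490522163}
side [[445.1957612985272, 0.0, 281.4521225937799], [0.0, 445.1957612985272, 210.99554898560916], [0.0, 0.0, 1.0]] -0.04202609508145543 [[0.889, -0.264, 0.373, -16.547], [-0.457, -0.49, 0.742, -901.919], [-0.013, -0.831, -0.556, 830.417], [0.0, 0.0, 0.0, 1.0]]
top [[424.6093839119992, 0.0, 283.01909645542946], [0.0, 424.6093839119992, 212.99913363271787], [0.0, 0.0, 1.0]] -0.13084677680989018 [[-0.008, -0.989, 0.146, 286.396], [-1.0, 0.009, 0.005, 10.922], [-0.006, -0.146, -0.989, 1165.716], [0.0, 0.0, 0.0, 1.0]]
wrist [[324.8453255948253, 0.0, 276.08060512129646], [0.0, 324.8453255948253, 210.68099814858675], [0.0, 0.0, 1.0]] -0.03273005972720206 [[1.0, -0.0, 0.001, -0.227], [-0.001, -0.276, 0.961, -144.172], [-0.0, -0.961, -0.276, 70.765], [0.0, 0.0, 0.0, 1.0]]
```

View pics/side0.png

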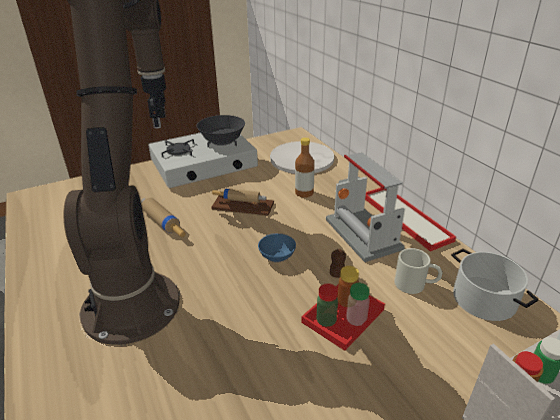

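View pics/top0.png

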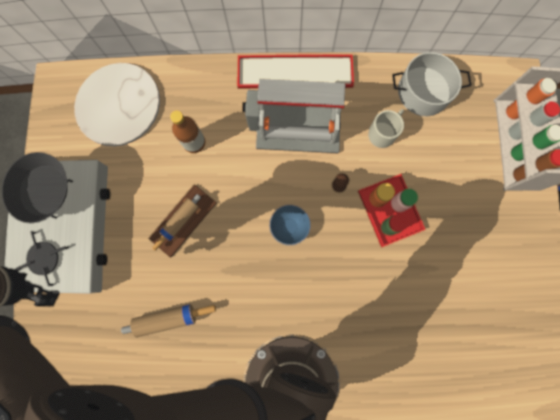

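View pics/wrist0.png

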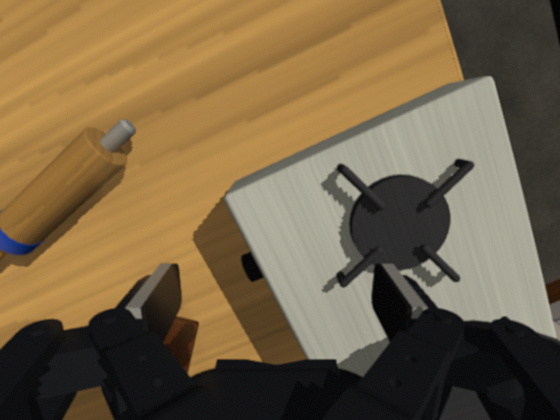

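Roller candidates in the top view: the small roller in the dark cradle at about (182,221), and a larger banded roller lying loose on the table at (170,320). By the description I want the one in the cradle. I'll check it and the sheeter in close crops.

```bash
cat > h.py <<'E'
import numpy as np,cv2
from scipy.spatial.transform import Rotation as R
def proj(c,P,T=None):
    T=np.array(c["T"]) if T is None else T
    K=np.array(c["K"]);P=np.atleast_2d(P)
    p=(P-T[:3,3])@T[:3,:3]; s=p[:,:2]/p[:,2:]
    s=s*(1+float(c["k1"])*(s**2).sum(1,keepdims=True))
    return s*[K[0,0],K[1,1]]+K[:2,2]
def ray(c,px,T=None):
    T=np.array(c["T"]) if T is None else T
    K=np.array(c["K"]); d=(np.atleast_2d(px)-K[:2,2])/[K[0,0],K[1,1]]
    s=d.copy()
    for _ in range(20): s=d/(1+float(c["k1"])*(s**2).sum(1,keepdims=True))
    v=np.c_[s,np.ones(len(s))]@T[:3,:3].T
    return T[:3,3],v
def atz(c,px,z,T=None):
    o,v=ray(c,px,T); z=np.broadcast_to(z,len(v)); return o+v*((z-o[2])/v[:,2])[:,None]
def toolT(s):
    T=np.eye(4);T[:3,:3]=R.from_quat(s["tcp_rot"]).as_matrix();T[:3,3]=s["tool_pos"];return T
def crop(img,x0,y0,x1,y1,k,name):
    cv2.imwrite(name,cv2.resize(img[y0:y1,x0:x1,::-1],None,fx=k,fy=k,interpolation=cv2.INTER_CUBIC))
E
python3 - <<'E'
from h import *
s=np.load("pics/side0.npz");t=np.load("pics/top0.npz")
a=t["pixels"];b=s["pixels"]
crop(a,130,170,230,270,6,"pics/c1.png")
crop(a,230,70,360,160,6,"pics/c2.png")
crop(b,310,140,420,270,4.5,"pics/c3.png")
crop(b,190,170,300,230,7,"pics/c4.png")
E
```

```text
(no output)
```

View pics/c1.png

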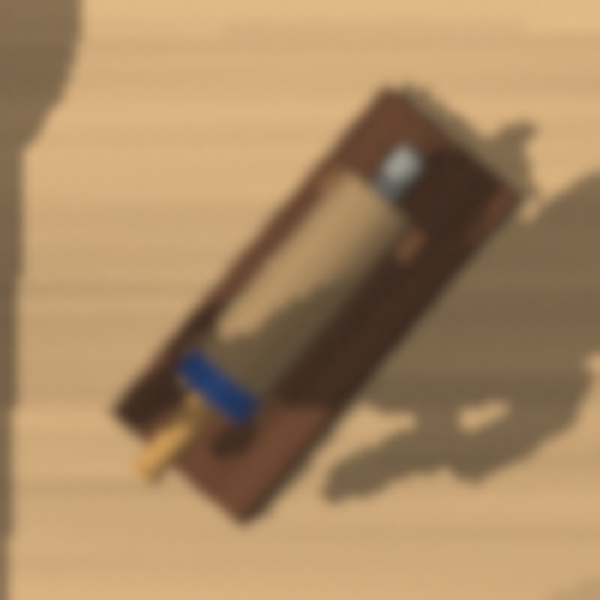

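View pics/c2.png

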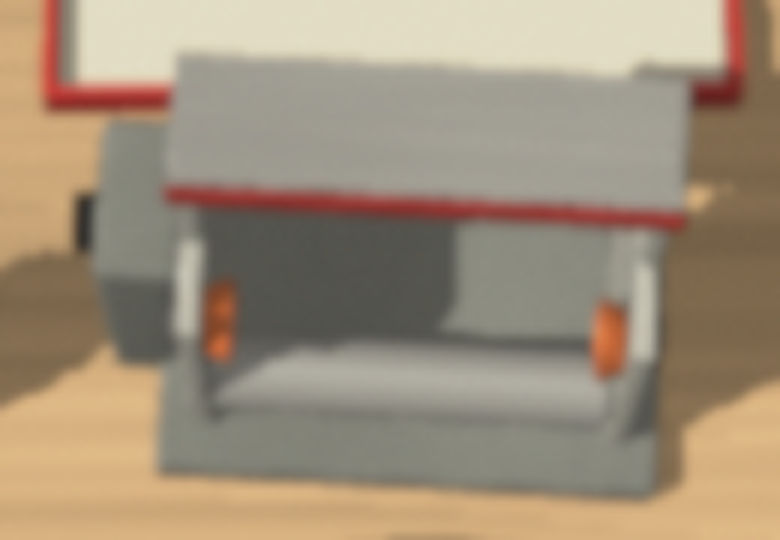

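View pics/c3.png

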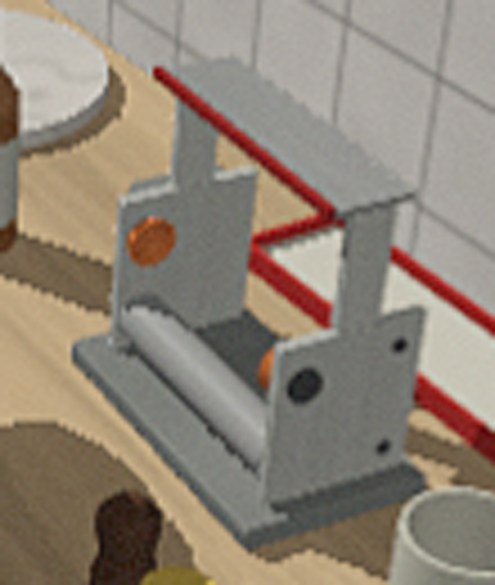

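View pics/c4.png

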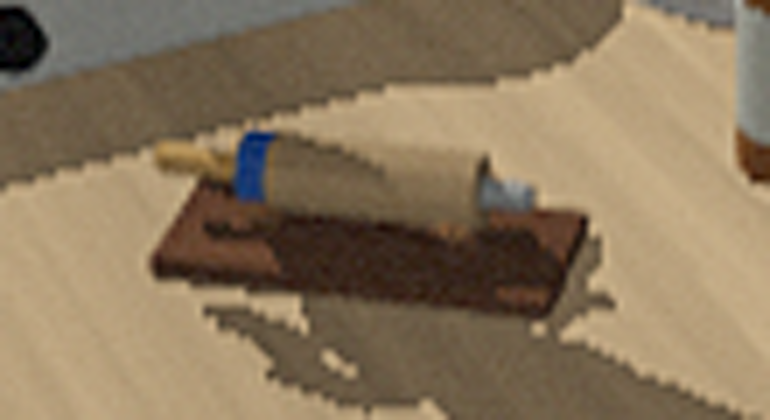

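Run:
```python
from h import *
s=np.load("pics/side0.npz");t=np.load("pics/top0.npz")
f=lambda u,x0,y0,k:(np.array(u,float)+.5)/k-.5+[x0,y0]
A=atz(t,f([(147,470),(408,153)],130,170,6),[42,42]);print("tips top",A.round(1),np.linalg.norm(A[0]-A[1]))
B=atz(s,f([(158,155),(535,195)],190,170,7),42);print("tips side",B.round(1),np.linalg.norm(B[0]-B[1]))
G=atz(t,f([(167,200),(686,226)],230,70,6),225);print("guard top",G.round(1),G.mean(0),np.linalg.norm(G[0]-G[1]))
G=atz(s,f([(157,77),(338,216)],310,140,4.5),225);print("guard side",G.round(1),G.mean(0),np.linalg.norm(G[0]-G[1]))
C=atz(t,f([(214,322),(616,341)],230,70,6),110);print("cups top",C.round(1),C.mean(0),np.linalg.norm(C[0]-C[1]))
D=atz(t,f([(160,473),(653,495)],230,70,6),0);print("base top",D.round(1),D.mean(0),np.linalg.norm(D[0]-D[1]))
print("other", [ (n,atz(t,[p],z).round(0).tolist()) for n,p,z in [("oil",(176,118),210),("mill",(341,181),80),("bowl",(290,225),45),("mug",(388,124),90),("jarA",(384,194),100)]])
```

```text
tips top [[360.3 363.5  42. ]
 [503.  248.   42. ]] 183.68444981140402
tips side [[357.7 367.6  42. ]
 [504.1 246.8  42. ]] 189.8716374226272
guard top [[ 687.2   73.9  225. ]
 [ 674.7 -129.3  225. ]] [680.94540689 -27.67785772 225.        ] 203.5829679660437
guard side [[ 688.    75.4  225. ]
 [ 680.8 -124.7  225. ]] [684.41235081 -24.65619651 225.        ] 200.26083208707794
cups top [[ 679.1   60.9  110. ]
 [ 669.  -113.8  110. ]] [674.03848204 -26.47499007 110.        ] 175.04185824881765
base top [[ 644.8   91.8    0. ]
 [ 631.9 -142.1    0. ]] [638.32901543 -25.17416262   0.        ] 234.2691568334813
other [('oil', [[659.0, 270.0, 210.0]]), ('mill', [[530.0, -136.0, 80.0]]), ('bowl', [[419.0, -2.0, 45.0]]), ('mug', [[683.0, -266.0, 90.0]]), ('jarA', [[490.0, -243.0, 100.0]])]
```

```bash
cat >> h.py <<'E'
def plan(s,P,Rt,n=None):
    """rows from state s to TCP P (mm), rot Rt; straight shift first row-equivalents"""
    T=toolT(s); Rc=R.from_matrix(T[:3,:3])
    d=Rc.inv().apply(np.array(P)-T[:3,3])/10; w=(Rc.inv()*Rt).as_rotvec()
    print("shift cm tool",d.round(2),"rotvec",w.round(3),"min rows",int(np.ceil(max(np.linalg.norm(d)/6.25,np.linalg.norm(w)/.186))))
    return d,w
def frame(y,z):
    y=np.array(y,float);y/=np.linalg.norm(y);z=np.array(z,float);z-=y*(z@y);z/=np.linalg.norm(z)
    return R.from_matrix(np.c_[np.cross(y,z),y,z])
E
python3 - <<'E'
from h import *
from bench import r
s=r.state();print(toolT(s).round(3), s["joint_pos"].round(3))
u=np.array([-.776,.631,0])
for sg in (1,-1):
    Rt=frame([0,0,-1],sg*u); plan(s,[439,300,150],Rt)
E
```

```text
[[ 4.19000e-01 -0.00000e+00 -9.08000e-01  2.61450e+02]
 [ 9.08000e-01 -1.00000e-03  4.19000e-01  5.67285e+02]
 [-1.00000e-03 -1.00000e+00 -0.00000e+00  2.30711e+02]
 [ 0.00000e+00  0.00000e+00  0.00000e+00  1.00000e+00]] [-1.242  0.435  0.025  1.574 -0.012  1.134 -0.075]
shift cm tool [-16.83   8.09 -27.31] rotvec [ 0.     0.251 -0.001] min rows 6
shift cm tool [-16.83   8.09 -27.31] rotvec [-2.000e-03 -2.891e+00 -0.000e+00] min rows 16
```

```bash
python3 -m crank '-2.8 0.85 -4.55 0 0 0 0;-2.8 0.85 -4.55 0 0 0 0;-2.8 0.85 -4.55 0 0 0 0;-2.8 0.85 -4.55 0 0 0 0;-2.8 0.85 -4.55 0 0 0 0;-2.8 0.85 -4.55 0 0 0 0;0 0 0 0 0.125 0 0;0 0 0 0 0.126 0 0;0 0 0 0 0 0 0;0 0 0 0 0 0 0' 60
python3 - <<'E'
from h import *
from bench import r
s=r.state();c=r.read_camera("wrist");cv2.imwrite("pics/w1.png",c["pixels"][:,:,::-1])
np.savez("pics/w1.npz",**c,tp=s["tool_pos"],tq=s["tcp_rot"]);print(s["time"],s["tool_pos"],toolT(s).round(3),s["contact_force"])
E
```

```text
time: 1.4
tool_pos: [439.0, 300.9, 180.2]
tcp_rot: [0.638, 0.305, -0.305, -0.638]
contact_force: [0.2, -0.4, 0.5]
grip_width: 85.1
1.4 [438.99880713 300.93564593 180.22587562] [[  0.629  -0.     -0.778 438.999]
 [  0.778  -0.      0.629 300.936]
 [ -0.     -1.      0.    180.226]
 [  0.      0.      0.      1.   ]] [ 0.23324266 -0.41864299  0.54488117]
```

View pics/w1.png

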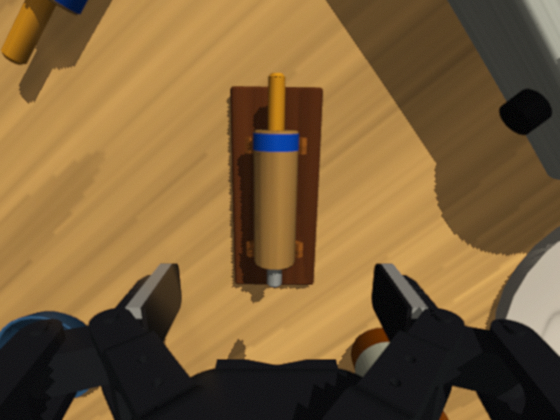

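The close view confirms the smaller roller in the cradle: brass tip at (277,73), blue band (276,141), steel tip (275,286). The look-alike is at top-left (40,25).

Run:
```python
from h import *
c=np.load("pics/w1.npz")
T=toolT(dict(tcp_rot=c["tq"],tool_pos=c["tp"]))@c["hand_eye"]
A=atz(c,[(277,73),(275,286)],42,T);d=A[0]-A[1];u=d/np.linalg.norm(d);print(A,np.linalg.norm(d),u,A[0]-105*u,A[1]+85*u)
# barrel edges midpoints: near band & near plain end at z=42 silhouettes
B=atz(c,[(254,150),(299.5,150),(254,260),(296,260)],42,T);print(B.round(1)); m=(B[0]+B[1])/2-(B[2]+B[3])/2;print(m/np.linalg.norm(m))
```

```text
[[357.13444851 367.96941096  42.        ]
 [505.462777   245.77792443  42.        ]] 192.17713811245605 [-0.77183129  0.63582738  0.        ] [438.176734   301.20753589  42.        ] [439.85711731 299.82325187  42.        ]
[[392.8 313.7  42. ]
 [417.4 344.2  42. ]
 [471.6 247.6  42. ]
 [496.6 278.5  42. ]]
[-0.76786825  0.6406078   0.        ]
```

```bash
python3 -m crank '0 3.5 0 0 0.01 0 0;0 3.5 0 0 0 0 0;0 3.5 0 0 0 0 0;0 3.3 0 0 0 0 0;0 2 0 0 0 0 0;0 0 0 0 0 0 0;0 0 0 0 0 0 255;0 0 0 0 0 0 255;0 0 0 0 0 0 255;0 0 0 0 0 0 255;0 0 0 0 0 0 255' 70
```

```text
time: 2.82
tool_pos: [438.6, 300.0, 23.3]
tcp_rot: [0.64, 0.3, -0.301, -0.64]
contact_force: [-5.2, -3.8, 11.5]
grip_width: 36.4
```

```bash
python3 -m crank '0 -1 0 0 0 0 255;0 -3 0 0 0 0 255;0 -4 0 0 0 0 255;0 -5 0 0 0 0 255;0 -5 0 0 0 0 255;0 -3 0 0 0 0 255;0 0 0 0 0 0 255'
python3 - <<'E'
from h import *
from bench import r
s=r.state();c=r.read_camera("wrist");cv2.imwrite("pics/w2.png",c["pixels"][:,:,::-1])
np.savez("pics/w2.npz",**c,tp=s["tool_pos"],tq=s["tcp_rot"]);print(s["time"],s["tool_pos"],s["contact_force"],s["joint_pos"].round(2),s["grip_width"])
E
```

```text
time: 3.7
tool_pos: [440.2, 301.6, 235.0]
tcp_rot: [-0.639, -0.302, 0.299, 0.641]
contact_force: [0.9, -0.9, -4.0]
grip_width: 36.4
3.7 [440.23856339 301.62808514 234.98425256] [ 0.94580855 -0.8877937  -3.97467091] [-0.84  0.28  0.17  1.81 -0.05  1.06  0.23] 36.36979270084037
```

View pics/w2.png

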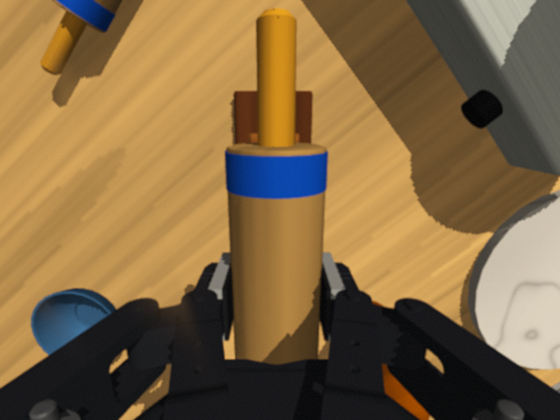

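Run:
```python
from h import *
c=np.load("pics/w2.npz");H=c["hand_eye"]
crop(c["pixels"],200,0,350,210,3.5,"pics/c5.png")
for P in [(0,-26,105),(7,-19,105),(-7,-19,105),(0,-38,60),(19,-19,60),(-19,-19,60),(0,-26,60),(0,-12,105)]:
    print(P,proj(c,P,H).round(1))
```

```text
(0, -26, 105) [[276.8   8.8]]
(7, -19, 105) [[297.   15.3]]
(-7, -19, 105) [[256.4  15.3]]
(0, -38, 60) [[276.8 152. ]]
(19, -19, 60) [[326.6 146.9]]
(-19, -19, 60) [[226.7 146.9]]
(0, -26, 60) [[276.7 148.6]]
(0, -12, 105) [[276.6  21.1]]
```

View pics/c5.png

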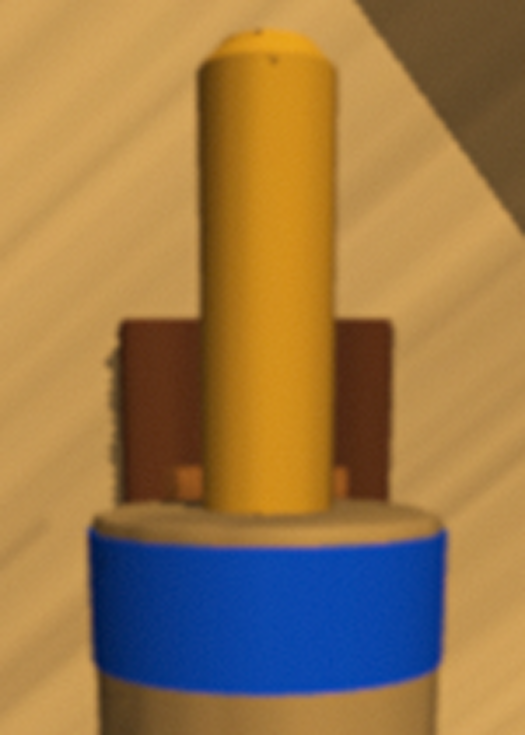

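Run:
```python
from h import *
from scipy.optimize import least_squares
c=np.load("pics/w2.npz");H=c["hand_eye"]
def model(p,full=False):
    y0,b,ph,yaw,x0=p
    ax=R.from_euler('xy',[-ph,yaw])  # -ph about x: z->+? 
    q=lambda r,ang,z: ax.apply([r*np.cos(ang),r*np.sin(ang),z])+[x0,y0,b]
    def sil(r,z):
        a=np.linspace(-np.pi,0,721);pp=proj(c,np.array([q(r,t,z) for t in a]),H)
        return pp
    e=sil(7,101);bs=sil(7,60);rm=sil(19,60)
    return np.array([e[:,0].min(),e[:,0].max(),bs[:,0].min(),bs[:,0].max(),bs[360,1],rm[:,0].min(),rm[:,0].max(),proj(c,q(5,-np.pi/2,105),H)[0,1]])
obs=np.array([256.4,296.3,200+206/3.5,200+331/3.5,146.6,226.5,326.7,8.6])-.4
print(model([-19,0,0,0,0]).round(1),obs.round(1))
print(R.from_euler('x',-.05).apply([0,0,100]))
s=least_squares(lambda p:model(p)-obs,[-19,0,0,0,0],x_scale=[1,1,.01,.01,1]);print(s.x.round(3),s.fun.round(2))
```

```text
[256.6 296.8 258.2 295.1 148.6 226.1 327.2  10.7] [256.  295.9 258.5 294.2 146.2 226.1 326.3   8.2]
[ 0.          4.99791693 99.87502604]
[-1.5323e+01  1.0020e+00 -3.4000e-02 -3.0000e-03  6.0000e-03] [-0.18  0.18 -0.46  0.33 -0.06  0.19 -0.07  0.06]
```

Run:
```python
from h import *
from bench import r
s=r.state()
for n in ("side","top"):
    c=r.read_camera(n);np.savez(f"pics/{n}1.npz",**c)
    T=toolT(s)
    P=[T[:3,:3]@np.array(q)+T[:3,3] for q in [(0,-19,106),(0,-19,-84)]]
    p=proj(c,P);print(n,p.round(1));m=p.mean(0).astype(int)
    x0=max(m[0]-50,0);y0=max(m[1]-40,0);print(x0,y0);crop(c["pixels"],x0,y0,x0+100,y0+80,7,f"pics/c6{n}.png")
```

```text
side [[205.6 134.8]
 [263.7 139.5]]
184 97
top [[123.  242.8]
 [178.7 177. ]]
100 169
```

View pics/c6side.png

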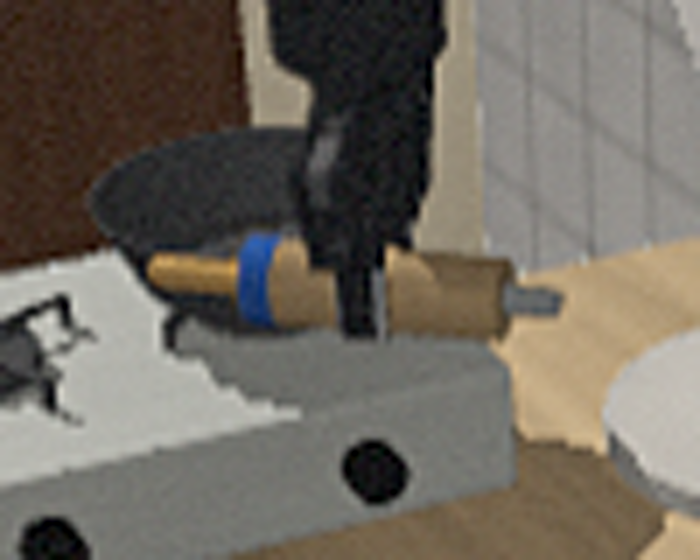

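View pics/c6top.png

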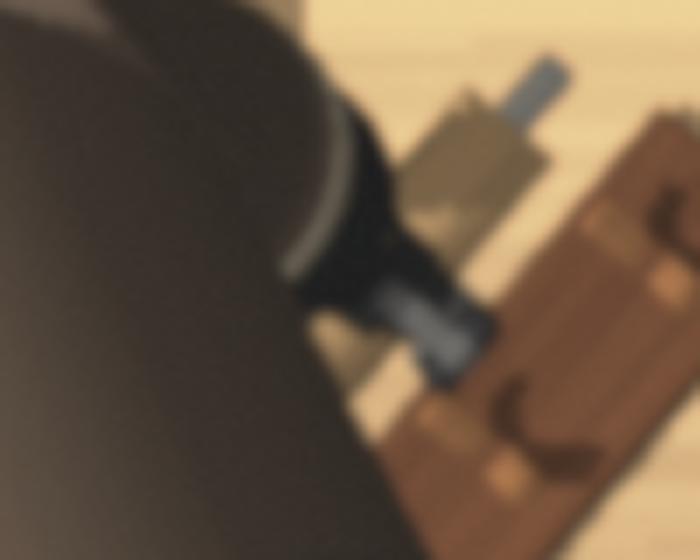

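```bash
cat >> h.py <<'E'
O=np.array([677.5,-26.,0]);YAW=-0.055
MID=np.array([0,-18.7,0.5])   # roller mid in tool
def pose(xs,ys,zs,slant,lean,O=None,yaw=None,tip=None):
    """tool pose with roller mid at sheeter (xs,ys,zs); slant,lean deg"""
    O=globals()['O'] if O is None else O; yaw=YAW if yaw is None else yaw
    ex=np.array([np.cos(yaw),np.sin(yaw),0]);ey=np.array([-np.sin(yaw),np.cos(yaw),0]);ez=np.array([0,0,1.])
    sl,le=np.radians([slant,lean])
    a=np.cos(sl)*ey+np.sin(sl)*ex; n=np.cos(sl)*ex-np.sin(sl)*ey
    Rt=frame(np.sin(le)*n-np.cos(le)*ez,a)
    return O+xs*ex+ys*ey+zs*ez-Rt.apply(MID),Rt
def where(s,l=105):
    """roller mid, sprung tip(relaxed), plain tip in sheeter frame"""
    T=toolT(s);S=R.from_euler('z',YAW)
    return [S.inv().apply(T[:3,:3]@(MID+[0,0,k])+T[:3,3]-O) for k in (0,l,-85)]
E
python3 - <<'E'
from h import *
from bench import r
s=r.state()
c=np.load("pics/side0.npz")
px=(np.array([[152,241.]])+.5)/4.5-.5+[310,140]
print("leftcup side",atz(c,px,110), "pred",O+R.from_euler('z',YAW).apply([0,80,110]))
P,Rt=pose(-120,0,210,15,35)
print(P); d,w=plan(s,P,Rt)
E
```

```text
leftcup side [[680.23919468  56.62233374 110.        ]] pred [681.897782   53.8790305 110.       ]
[567.71782213 -23.21984477 194.68185677]
shift cm tool [-16.63   3.66 -30.61] rotvec [-0.364  1.156 -0.538] min rows 8
```

```bash
python3 -m crank '-2.1 0 -3.83 0 0 0 255;-2.08 0 -3.83 0 0 0 255;-2.08 0.1 -3.83 0 0 0 255;-2.08 0.1 -3.83 0 0 0 255;-2.08 0.2 -3.83 0 0 0 255;-2.08 0.2 -3.83 0 0 0 255;-2.08 0.2 -3.83 0 0 0 255;-2.08 0.2 -3.83 0 0 0 255;0 0 0 -0.0455 0.1445 -0.0673 255;0 0 0 -0.0455 0.1445 -0.0673 255;0 0 0 -0.0455 0.1445 -0.0673 255;0 0 0 -0.0455 0.1445 -0.0673 255' && python3 -m crank '0 0 0 -0.0455 0.1445 -0.0673 255;0 0 0 -0.0455 0.1445 -0.0673 255;0 0 0 -0.0455 0.1445 -0.0673 255;0 0 0 -0.0455 0.1445 -0.0673 255;0 0 0 0 0 0 255'
python3 - <<'E'
from h import *
from bench import r
s=r.state();c=r.read_camera("wrist");cv2.imwrite("pics/w3.png",c["pixels"][:,:,::-1])
np.savez("pics/w3.npz",**c,tp=s["tool_pos"],tq=s["tcp_rot"]);print(s["time"],s["tool_pos"],s["contact_force"],s["joint_pos"].round(2),s["grip_width"])
print(np.round(where(s),1));P,Rt=pose(-120,0,210,15,35);plan(s,P,Rt)
for n in ("side","top"):
    c=r.read_camera(n);np.savez(f"pics/{n}2.npz",**c);cv2.imwrite(f"pics/{n}2.png",c["pixels"][:,:,::-1])
    T=toolT(s);print(n,proj(c,[T[:3,:3]@(MID+[0,0,k])+T[:3,3] for k in (105,-85)]).round(1))
E
```

```text
time: 5.35
tool_pos: [567.2, -23.7, 220.5]
tcp_rot: [0.708, 0.212, 0.011, -0.673]
contact_force: [0.2, 0.5, -2.5]
grip_width: 36.7
time: 5.98
tool_pos: [566.4, -26.0, 219.5]
tcp_rot: [0.714, 0.126, 0.251, -0.642]
contact_force: [0.4, -0.3, -3.1]
grip_width: 36.2
5.975 [566.43149429 -25.95300731 219.48950438] [ 0.42699878 -0.31401692 -3.07590356] [-0.89  0.12  0.76  2.25  0.42  0.33 -0.7 ] 36.18575826985916
[[-120.3   -3.4  235.4]
 [-105.4  100.4  230.2]
 [-132.4  -87.4  239.7]]
shift cm tool [-1.22  2.14  0.42] rotvec [-0.023  0.127 -0.061] min rows 1
side [[311.8 162.8]
 [336.5 192.8]]
top [[254.4 146.9]
 [336.6 160.8]]
```

View pics/w3.png

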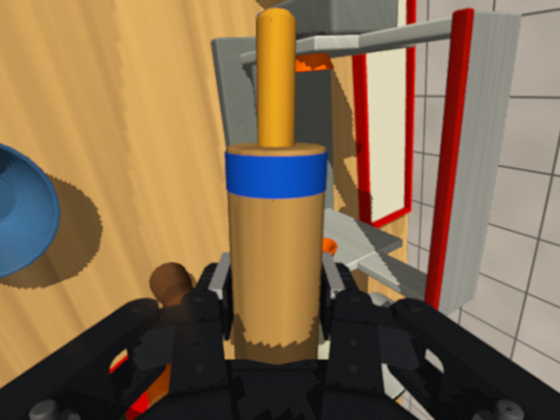

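View pics/side2.png

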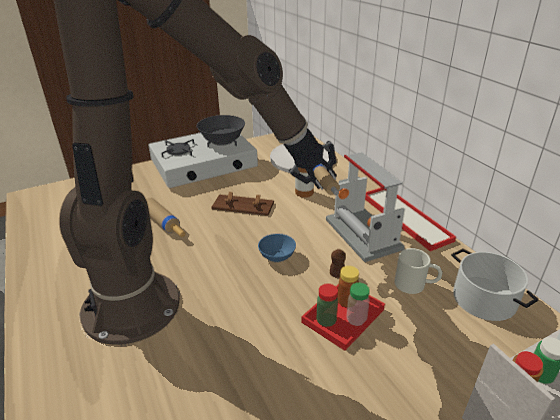

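View pics/top2.png

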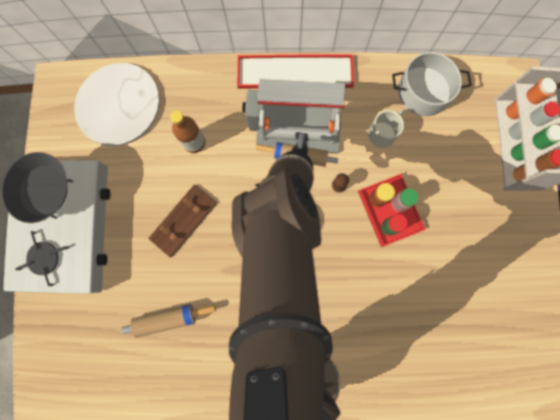

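Run:
```python
from h import *
c=np.load("pics/w3.npz");T=toolT(dict(tcp_rot=c["tq"],tool_pos=c["tp"]))@c["hand_eye"]
S=R.from_euler('z',YAW)
im=c["pixels"].copy()
pts={"gl":(3,102,225),"gr":(3,-102,225),"cl":(0,80,110),"cr":(0,-80,110)}
for n,p in pts.items():print(n,proj(c,S.apply(p)+O,T).round(1))
a=np.linspace(0,6.28,40)
for ys in(80,-80):
  for rr in (19,15):
    P=np.c_[rr*np.cos(a),0*a+ys,110+rr*np.sin(a)]
    for q in proj(c,S.apply(P)+O,T): cv2.circle(im,tuple(np.round(q).astype(int)),0,(0,255,0),-1)
for y in np.linspace(-102,102,60):
    q=proj(c,S.apply([3,y,225])+O,T)[0];cv2.circle(im,tuple(np.round(q).astype(int)),0,(0,255,0),-1)
for yy in (-92,92):
  for z in np.linspace(15,140,60):
    q=proj(c,S.apply([-18,yy,z])+O,T)[0];cv2.circle(im,tuple(np.round(q).astype(int)),0,(0,255,255),-1)
  for x in np.linspace(-18,90,60):
    q=proj(c,S.apply([x,yy,140])+O,T)[0];cv2.circle(im,tuple(np.round(q).astype(int)),0,(0,255,255),-1)
crop(im,200,0,520,320,2.4,"pics/c7.png")
```

```text
gl [[449.1  12.9]]
gr [[420.6 324.6]]
cl [[311.4  71.9]]
cr [[320.3 244.5]]
```

View pics/c7.png

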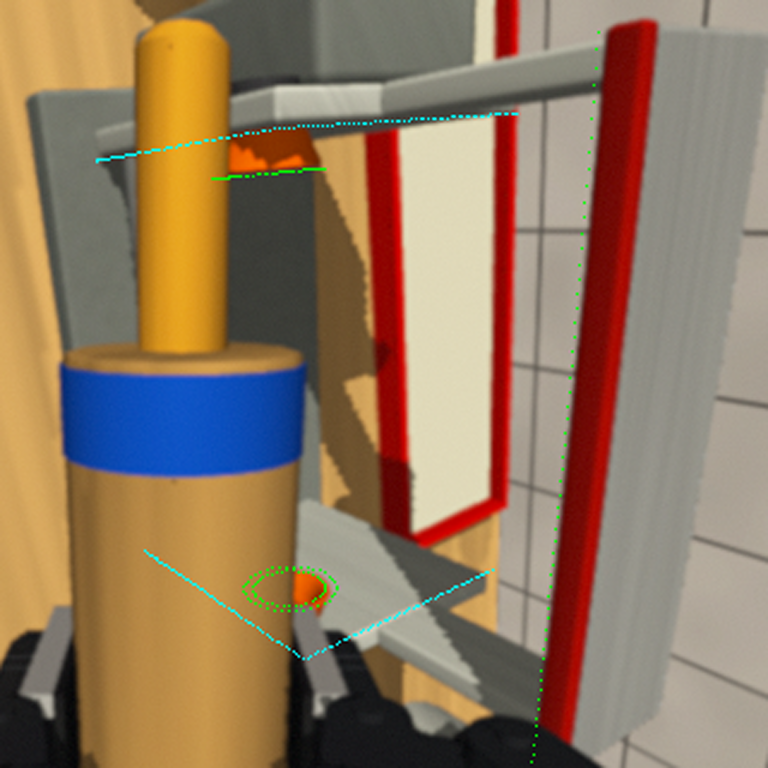

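```bash
sed -i 's/^O=np.array.*/O=np.array([675.5,-25.5,0]);YAW=-0.055/' h.py
python3 - <<'E'
from h import *
from bench import r
s=r.state();P,Rt=pose(-72.4,-31.9,112,18,35);print(P);plan(s,P,Rt);print(np.round(where(s),1))
T=toolT(s);print((Rt.inv().apply(P-T[:3,3])/10).round(2))
E
```

```text
[611.2787341  -57.70832097  96.68185677]
shift cm tool [-2.42 13.21 -1.49] rotvec [-0.052  0.169 -0.057] min rows 3
[[-116.7   -5.2  237. ]
 [-101.6   98.5  231.8]
 [-128.9  -89.3  241.2]]
[-2.94 13.13 -1.26]
```

```bash
python3 -m crank '0 0 0 -0.026 0.085 -0.029 255;0 0 0 -0.026 0.084 -0.029 255;-0.7 2 -0.3 0 0 0 255;-0.7 2.8 -0.3 0 0 0 255;-0.7 2.8 -0.3 0 0 0 255;-0.7 2.8 -0.3 0 0 0 255;-0.14 2.4 -0.06 0 0 0 255;0 0.3 0 0 0 0 255;0 0 0 0 0 0 255'
python3 - <<'E'
from h import *
from bench import r
s=r.state();c=r.read_camera("wrist");cv2.imwrite("pics/w4.png",c["pixels"][:,:,::-1])
np.savez("pics/w4.npz",**c,tp=s["tool_pos"],tq=s["tcp_rot"]);print(s["time"],s["tool_pos"],s["contact_force"],s["joint_pos"].round(2),s["grip_width"])
print(np.round(where(s),1));P,Rt=pose(-72.4,-31.9,112,18,35);plan(s,P,Rt)
for n in ("side",):
    c=r.read_camera(n);np.savez(f"pics/{n}3.npz",**c)
    T=toolT(s);print(n,proj(c,[T[:3,:3]@(MID+[0,0,k])+T[:3,3] for k in (105,-85)]).round(1))
    S=R.from_euler('z',YAW);print(proj(c,S.apply([[0,80,110],[0,-80,110]])+O))
    crop(c["pixels"],310,140,420,270,4.5,"pics/c8.png")
E
```

```text
time: 7.25
tool_pos: [596.8, -56.1, 135.8]
tcp_rot: [0.708, 0.083, 0.334, -0.616]
contact_force: [-0.1, -1.0, -3.8]
grip_width: 35.8
7.25 [596.77499822 -56.1037278  135.78775855] [-0.05224392 -1.02039031 -3.77819084] [-0.63  0.36  0.54  2.3   1.57  0.13 -2.08] 35.814299644271735
[[ -86.9  -30.7  151.1]
 [ -53.3   68.8  149.2]
 [-114.  -111.2  152.6]]
shift cm tool [-1.1   4.    0.46] rotvec [0.021 0.001 0.003] min rows 1
side [[331.  188.1]
 [344.5 224. ]]
[[343.70352018 193.52948358]
 [372.90041238 220.53388427]]
```

View pics/w4.png

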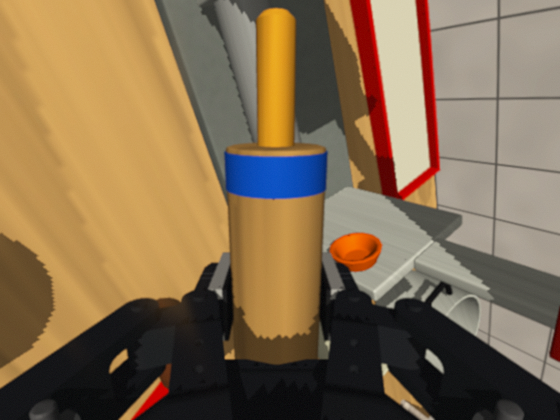

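View pics/c8.png

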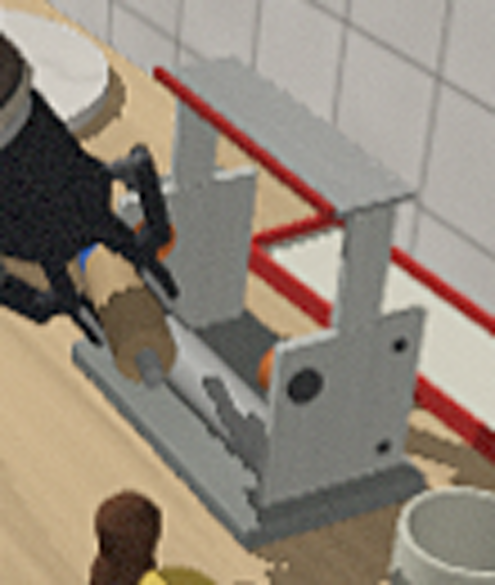

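Run:
```python
from h import *
from bench import r
s=r.state();P,Rt=pose(-72.4,-31.9,112,18,29);print(P);plan(s,P,Rt);T=toolT(s);print((Rt.inv().apply(P-T[:3,3])/10).round(2));print(T.round(3))
```

```text
[609.73062304 -57.10936259  95.64461148]
shift cm tool [-1.29  4.04  0.4 ] rotvec [ 0.02  -0.     0.109] min rows 1
[-0.85  4.16  0.32]
[[ 7.62000e-01  5.30000e-01  3.71000e-01  5.96670e+02]
 [-2.94000e-01 -2.27000e-01  9.28000e-01 -5.54770e+01]
 [ 5.77000e-01 -8.17000e-01 -1.70000e-02  1.36164e+02]
 [ 0.00000e+00  0.00000e+00  0.00000e+00  1.00000e+00]]
```

```bash
python3 -m crank '0 0 0 0.01 0 0.055 255;0 0 0 0.01 0 0.054 255;0 0 0 0 0 0 255;-0.2 1 0.08 0 0 0 255;-0.2 1 0.08 0 0 0 255;-0.2 1 0.08 0 0 0 255;-0.25 1.16 0.08 0 0 0 255;0 0 0 0 0 0 255'
python3 - <<'E'
from h import *
from bench import r
s=r.state();print(s["time"],s["joint_pos"].round(2),s["contact_force"].round(1))
print(np.round(where(s),1));P,Rt=pose(-72.4,-31.9,112,18,29);plan(s,P,Rt)
E
```

```text
time: 8.35
tool_pos: [612.8, -61.6, 96.1]
tcp_rot: [0.71, 0.065, 0.318, -0.626]
contact_force: [0.3, -0.4, -3.6]
grip_width: 35.9
8.35 [-0.44  0.44  0.36  2.25  1.62  0.13 -2.11] [ 0.3 -0.4 -3.6]
[[ -69.9  -35.6  111.9]
 [ -36.5   64.   110.3]
 [ -96.8 -116.2  113.2]]
shift cm tool [-0.4  -0.21  0.3 ] rotvec [0.018 0.    0.056] min rows 1
```

```bash
cat > kin.py <<'E'
from h import *
from scipy.optimize import least_squares
import itertools
D=[([-1.24161,.43518,.025,1.57408,-.01161,1.134,-.07508],(261.41,567.16,230.56),[0.59584925,0.38083303,-0.38168794,-0.59518417]),
([-.84,.28,.17,1.81,-.05,1.06,.23],(440.24,301.63,234.98),[-.639,-.302,.299,.641]),
([-.89,.12,.76,2.25,.42,.33,-.7],(566.43,-25.95,219.49),[.714,.126,.251,-.642]),
([-.63,.36,.54,2.3,1.57,.13,-2.08],(596.7,-55.8,136.0),[.708,.083,.334,-.616]),
([-0.44,0.44,0.36,2.25,1.62,0.13,-2.11],(612.8,-61.6,96.1),[.71,.065,.318,-.626])]
def fk(q,p,sg):
    o1,o7,h,d3,d5,d7,a3,a4,a5,l1,l2,l3,a6=p
    q=np.array(q)*sg
    M=np.eye(4)
    def mul(M,Rm,t):
        A=np.eye(4);A[:3,:3]=Rm.as_matrix();A[:3,3]=A[:3,:3]@np.array(t);return M@A
    z=lambda a:R.from_euler('z',a);y=lambda a:R.from_euler('y',a)
    M=mul(M,z(q[0]+o1),(l1,0*l2,h));M=mul(M,y(q[1]),(0,0,d3));M=mul(M,z(q[2]),(a3,l2,0))
    M=mul(M,y(q[3]),(a4,0,d5));M=mul(M,z(q[4]),(a5,l3,0));M=mul(M,y(q[5]),(a6,0,0));M=mul(M,z(q[6]+o7),(0,0,d7))
    # tool: approach=local z -> tool y
    F=np.eye(4);F[:3,:3]=np.array([[0,0,1],[1,0,0],[0,1,0]]).T  # tool y -> local z
    F[:3,:3]=np.c_[[1,0,0],[0,0,1],[0,-1,0]]
    return M@F
def res(p,sg):
    e=[]
    for q,P,Q in D:
        M=fk(q,p,sg);e+=list((M[:3,3]-P)/5);e+=list((R.from_quat(Q).inv()*R.from_matrix(M[:3,:3])).as_rotvec()/.01)
    e+=list(np.array(p[6:13])/100)
    return np.array(e)
if __name__=="__main__":
    best=[]
    for t in itertools.product([1,-1],repeat=4):
        sg=np.array([t[0],1,t[1],1,t[2],1,t[3]])
        for o7 in (0,np.pi/2,np.pi,-np.pi/2):
            s=least_squares(res,[0,o7,350,400,400,250]+[0]*7,args=(sg,),x_scale=[.1,.1]+[50]*11,loss='linear')
            best.append((s.cost,sg,s.x))
    best.sort(key=lambda b:b[0])
    for b in best[:3]:print(b[0],b[1],b[2].round(3))
    np.savez("kin.npz",sg=best[0][1],p=best[0][2]);print(res(best[0][2],best[0][1]).reshape(-1)[:30].reshape(5,6).round(1))
E
python3 kin.py
```

```text
1.3903510105718677 [-1  1 -1  1 -1  1 -1] [-7.00000e-03 -3.14700e+00  3.39246e+02  5.06190e+02  4.28008e+02
  3.84338e+02  1.45420e+01  8.00200e+00 -1.34570e+01  1.68550e+01
 -4.60530e+01 -3.52600e+00  9.69200e+00]
1.390351010572178 [-1  1 -1  1 -1  1 -1] [-7.00000e-03  3.13600e+00  3.39246e+02  5.06190e+02  4.28008e+02
  3.84338e+02  1.45420e+01  8.00200e+00 -1.34570e+01  1.68550e+01
 -4.60530e+01 -3.52600e+00  9.69200e+00]
1.390351010582073 [-1  1 -1  1 -1  1 -1] [-7.00000e-03 -3.14700e+00  3.39246e+02  5.06190e+02  4.28008e+02
  3.84338e+02  1.45420e+01  8.00200e+00 -1.34570e+01  1.68550e+01
 -4.60530e+01 -3.52600e+00  9.69200e+00]
[[ 0.2 -0.1  0.2  0.   0.2 -0. ]
 [-0.1  0.2 -0.3 -0.3 -0.2  1. ]
 [-0.1  0.   0.1  0.2 -0.2  0.5]
 [ 0.3 -0.1  0.3  0.1  0.4  0.1]
 [-0.2  0.1 -0.3 -0.3 -0.1  0.4]]
```

```bash
cat > ik.py <<'E'
from kin import *
k=np.load("kin.npz");sg=k["sg"];pp=k["p"]
lo=np.array([-2.62,-.44,-1.27,.08,-1.32,.12,-2.74]);hi=np.array([2.62,2.09,1.32,2.57,4.46,2,2.74])
def ik(P,Rt,q0):
    def f(q):
        M=fk(q,pp,sg);return np.r_[(M[:3,3]-P)/5,(Rt.inv()*R.from_matrix(M[:3,:3])).as_rotvec()/.01,.02*(q-q0)]
    s=least_squares(f,np.clip(q0,lo+.02,hi-.02),bounds=(lo+.01,hi-.01),x_scale=.3);return s.x,np.linalg.norm(s.fun[:3]*5),np.linalg.norm(s.fun[3:6])*.01
E
python3 - <<'E'
from ik import *
from bench import r
s=r.state();q=s["joint_pos"]
rng=np.random.default_rng(0)
seeds=[q,np.array([-.6,.2,.5,2.1,.4,.5,-.6]),np.array([0,.6,.0,2.0,0,.4,0]),np.array([0.5,.6,-.6,2.0,-.5,.4,.5])]
def mk(tx,ty,comp,sl):
    a=np.radians(sl);return (tx-(105-comp)*np.sin(a),ty-(105-comp)*np.cos(a))
for name,(mx,my),sl in [("pre",(-72.4,-31.9),18),("mouth",mk(0,75,0,18),18),("comp",mk(0,90,25,18),18),("swung",(0,10),0),("seat",(0,-5),0)]:
  for le in (25,30,35,40,45):
    P,Rt=pose(mx,my,111,sl,le)
    for i,q0 in enumerate(seeds):
        x,ep,er=ik(P,Rt,q0)
        if ep<1 and er<.01: print(name,le,i,x.round(2),round(ep,1),round(er,3))
E
```

```text
pre 25 0 [ 0.01  0.39 -0.15  2.17  0.95  0.31 -1.36] 0.0 0.0
pre 25 1 [-0.41  0.43  0.36  2.17  0.23  0.18 -0.69] 0.0 0.0
pre 25 2 [-0.5   0.46  0.48  2.16 -0.09  0.17 -0.38] 0.0 0.0
pre 25 3 [-0.58  0.49  0.58  2.16 -0.42  0.18 -0.07] 0.0 0.0
pre 30 0 [-0.31  0.41  0.22  2.24  1.34  0.16 -1.8 ] 0.0 0.0
pre 30 1 [-0.36  0.42  0.28  2.24  1.31  0.13 -1.77] 0.0 0.0
pre 30 2 [-0.36  0.42  0.28  2.24  1.31  0.13 -1.77] 0.0 0.0
pre 30 3 [ 0.3   0.43 -0.54  2.23  1.48  0.46 -1.87] 0.0 0.0
pre 35 0 [-0.25  0.41  0.11  2.3   1.98  0.27 -2.45] 0.0 0.0
pre 35 1 [-0.02  0.41 -0.17  2.3   1.86  0.37 -2.31] 0.0 0.0
pre 35 2 [ 0.29  0.44 -0.56  2.3   1.78  0.53 -2.18] 0.0 0.0
pre 35 3 [ 0.62  0.59 -1.    2.29  1.75  0.78 -2.07] 0.0 0.0
pre 40 0 [-0.18  0.43 -0.02  2.36  2.2   0.44 -2.69] 0.0 0.0
pre 40 1 [ 0.08  0.44 -0.34  2.36  2.06  0.55 -2.52] 0.0 0.0
pre 40 2 [ 0.44  0.54 -0.8   2.35  1.95  0.76 -2.33] 0.0 0.0
pre 40 3 [ 0.71  0.74 -1.19  2.34  1.9   1.03 -2.16] 0.0 0.0
pre 45 0 [ 0.01  0.48 -0.29  2.41  2.24  0.68 -2.73] 0.0 0.0
pre 45 1 [ 0.1   0.5  -0.41  2.41  2.2   0.72 -2.67] 0.0 0.0
pr
[... 4232 characters left out ...]
.13 -1.09] 0.0 0.0
seat 30 3 [ 0.05  0.46 -0.13  2.09  1.01  0.13 -1.09] 0.0 0.0
seat 35 0 [ 0.08  0.47 -0.17  2.15  2.15  0.15 -2.21] 0.0 0.0
seat 35 1 [ 0.31  0.49 -0.46  2.15  1.89  0.27 -1.9 ] 0.0 0.0
seat 35 2 [ 0.52  0.56 -0.75  2.15  1.79  0.42 -1.75] 0.0 0.0
seat 35 3 [ 0.73  0.7  -1.06  2.14  1.76  0.63 -1.63] 0.0 0.0
seat 40 0 [ 0.21  0.49 -0.33  2.22  2.44  0.33 -2.48] 0.0 0.0
seat 40 1 [ 0.51  0.57 -0.73  2.21  2.15  0.47 -2.1 ] 0.0 0.0
seat 40 2 [ 0.75  0.73 -1.07  2.21  2.01  0.68 -1.84] 0.0 0.0
seat 45 0 [ 0.22  0.53 -0.36  2.27  2.64  0.49 -2.67] 0.0 0.0
seat 45 1 [ 0.6   0.65 -0.85  2.27  2.33  0.65 -2.22] 0.0 0.0
seat 45 2 [ 0.83  0.89 -1.22  2.26  2.17  0.89 -1.88] 0.0 0.0
```

Run:
```python
from h import *
from bench import r
s=r.state();P,Rt=pose(-72.4,-33,112,18,38);plan(s,P,Rt);T=toolT(s);print((Rt.inv().apply(P-T[:3,3])/10).round(2))
```

```text
shift cm tool [-0.08 -0.19  0.2 ] rotvec [ 0.018  0.002 -0.101] min rows 1
[-0.06 -0.2   0.2 ]
```

```bash
python3 -m crank '0 0 0 0.005 0 -0.025 255;0 0 0 0.005 0 -0.025 255;0 0 0 0.004 0 -0.025 255;0 0 0 0.004 0 -0.026 255;0 0 0 0 0 0 255'
python3 - <<'E'
from h import *
from bench import r
s=r.state();print(s["time"],s["joint_pos"].round(2),s["contact_force"].round(1))
print(np.round(where(s),1));P,Rt=pose(-72.4,-33,112,18,38);plan(s,P,Rt);T=toolT(s);print((Rt.inv().apply(P-T[:3,3])/10).round(2))
E
```

```text
time: 8.98
tool_pos: [612.4, -62.0, 96.7]
tcp_rot: [0.7, 0.103, 0.349, -0.615]
contact_force: [0.8, -0.7, -3.2]
grip_width: 36.3
8.975 [-0.2   0.43  0.03  2.31  2.09  0.37 -2.57] [ 0.8 -0.7 -3.2]
[[ -71.8  -35.9  111.4]
 [ -39.3   63.9  111.4]
 [ -98.  -116.8  111.5]]
shift cm tool [-0.08 -0.14  0.26] rotvec [ 0.     0.    -0.001] min rows 1
[-0.08 -0.14  0.26]
```

```bash
cat >> h.py <<'E'
def totip(s,tx,ty,tz,comp,sl,le):
    a=np.radians(sl);P,Rt=pose(tx-(105-comp)*np.sin(a),ty-(105-comp)*np.cos(a),tz,sl,le)
    plan(s,P,Rt);T=toolT(s);print("after-rot shift",(Rt.inv().apply(P-T[:3,3])/10).round(2))
def look(r,tag,side=True):
    s=r.state();print(s["time"],s["joint_pos"].round(2),s["contact_force"].round(1),s["grip_width"].round(1));print(np.round(where(s),1).tolist())
    c=r.read_camera("wrist");cv2.imwrite(f"pics/w{tag}.png",c["pixels"][:,:,::-1]);np.savez(f"pics/w{tag}.npz",**c,tp=s["tool_pos"],tq=s["tcp_rot"])
    if side:
        c=r.read_camera("side");np.savez(f"pics/s{tag}.npz",**c);crop(c["pixels"],310,140,420,270,4.5,f"pics/s{tag}.png")
E
python3 - <<'E'
from h import *
from bench import r
s=r.state();totip(s,-8,66,110.5,0,18,38)
E
```

```text
shift cm tool [2.24 1.87 1.16] rotvec [ 0.     0.    -0.001] min rows 1
after-rot shift [2.24 1.87 1.16]
```

```bash
python3 -m crank '0.75 0.62 0.39 0 0 0 255;0.75 0.62 0.39 0 0 0 255;0.74 0.63 0.38 0 0 0 255;0 0 0 0 0 0 255'
python3 - <<'E'
from h import *
from bench import r
look(r,5)
E
```

```text
time: 9.48
tool_pos: [645.9, -61.4, 96.2]
tcp_rot: [0.699, 0.104, 0.349, -0.615]
contact_force: [0.6, -1.3, -3.0]
grip_width: 36.2Traceback (most recent call last):
  File "<stdin>", line 3, in <module>
  File "h.py", line 49, in look
    s=r.state();print(s["time"],s["joint_pos"].round(2),s["contact_force"].round(1),s["grip_width"].round(1));print(np.round(where(s),1).tolist())
                                                                                    ^^^^^^^^^^^^^^^^^^^^^
AttributeError: 'float' object has no attribute 'round'
```

```bash
sed -i 's/s\["grip_width"\].round(1)/round(float(s["grip_width"]),1)/' h.py
python3 - <<'E'
from h import *
from bench import r
look(r,5)
E
```

```text
9.475 [-0.22  0.46  0.07  2.24  2.04  0.32 -2.52] [ 0.6 -1.3 -3. ] 36.2
[[-38.4, -33.4, 110.9], [-6.0, 66.5, 110.9], [-64.7, -114.3, 110.9]]
```

View pics/w5.png

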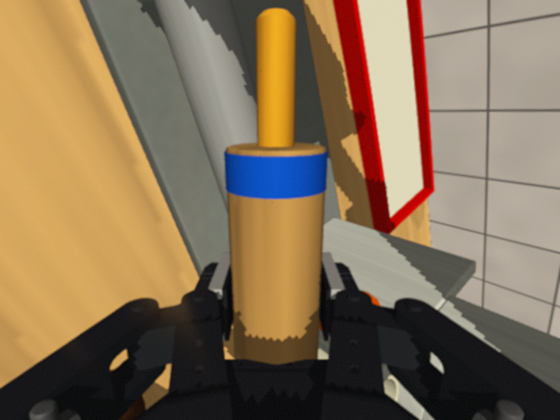

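View pics/s5.png

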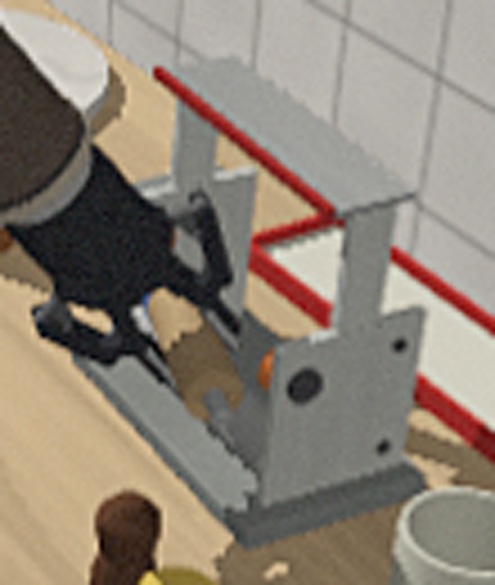

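Run:
```python
from h import *
from bench import r
S=R.from_euler('z',YAW)
c=np.load("pics/w4.npz");crop(c["pixels"],300,200,420,300,6,"pics/c9.png")
T=toolT(dict(tcp_rot=c["tq"],tool_pos=c["tp"]))@c["hand_eye"]
print("pred rcup",proj(c,S.apply([0,-80,110])+O,T))
print("w4 right cup (sheeter)",S.inv().apply(atz(c,[(356,247)],110,T)-O))
c=r.read_camera("top");np.savez("pics/top5.npz",**c);s=r.state();Tt=toolT(s)
print("tips",proj(c,[Tt[:3,:3]@(MID+[0,0,k])+Tt[:3,3] for k in (105,-85)]).round(1),"cups",proj(c,S.apply([[0,80,110],[0,-80,110]])+O).round(1))
crop(c["pixels"],230,70,360,170,6,"pics/c10.png")
```

```text
pred rcup [[354.51298687 245.32214772]]
w4 right cup (sheeter) [[  1.13040777 -82.20128937 110.        ]]
tips [[272.9 125.8]
 [341.7 150.6]] cups [[267.7 122.9]
 [329.  125.6]]
```

View pics/c9.png

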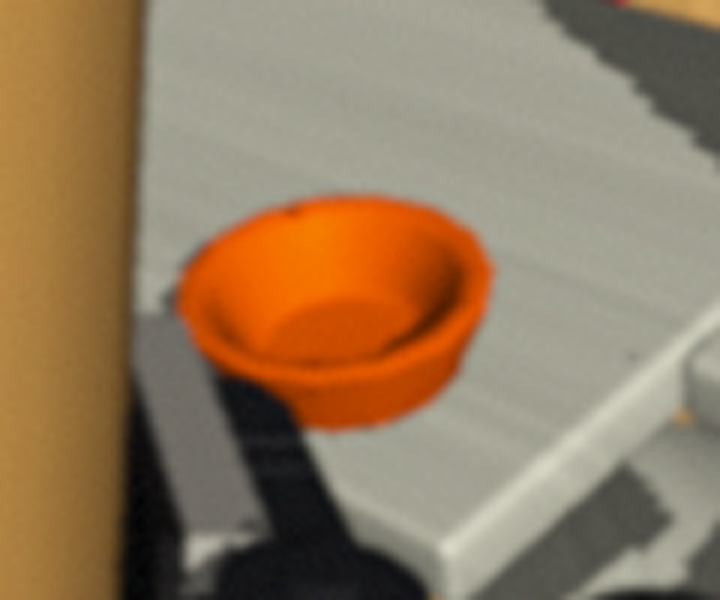

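View pics/c10.png

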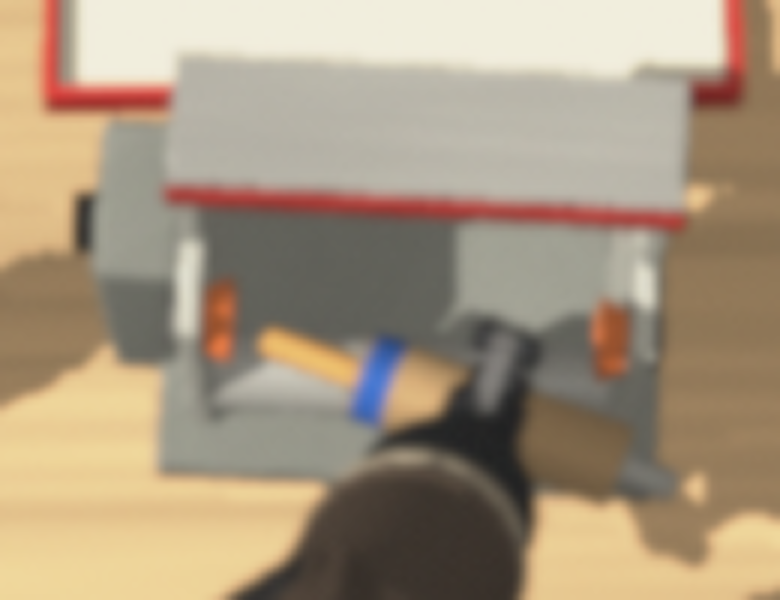

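```bash
sed -i 's/^O=np.array.*/O=np.array([676.7,-27.3,0]);YAW=-0.055/' h.py
python3 - <<'E'
from h import *
from bench import r
s=r.state();totip(s,-5.2,74,110.3,0,18,38);print(np.round(where(s),1).tolist())
E
```

```text
shift cm tool [0.11 0.11 0.69] rotvec [-0.  0.  0.] min rows 1
after-rot shift [0.11 0.11 0.69]
[[-41.3, -32.0, 110.5], [-8.9, 67.9, 110.4], [-67.5, -112.8, 110.5]]
```

```bash
python3 -m crank '0.11 0.11 0.69 0 0 0 255;0 0 0 0 0 0 255;0 0 0.6 0 0 0 255;0 0 0.6 0 0 0 255;0 0 0.5 0 0 0 255;0 0 0 0 0 0 255'
python3 - <<'E'
from h import *
from bench import r
s=r.state();print(np.round(where(s),1).tolist(),s["joint_pos"].round(2))
c=r.read_camera("top");np.savez("pics/top6.npz",**c)
crop(c["pixels"],230,70,360,170,6,"pics/c11.png")
E
```

```text
time: 10.38
tool_pos: [654.9, -39.2, 95.8]
tcp_rot: [0.699, 0.104, 0.349, -0.615]
contact_force: [-0.1, -0.4, -3.3]
grip_width: 36.1
[[-31.9, -9.0, 110.6], [0.4, 90.8, 110.6], [-58.1, -89.9, 110.5]] [-0.3   0.48  0.11  2.22  1.96  0.32 -2.47]
```

View pics/c11.png

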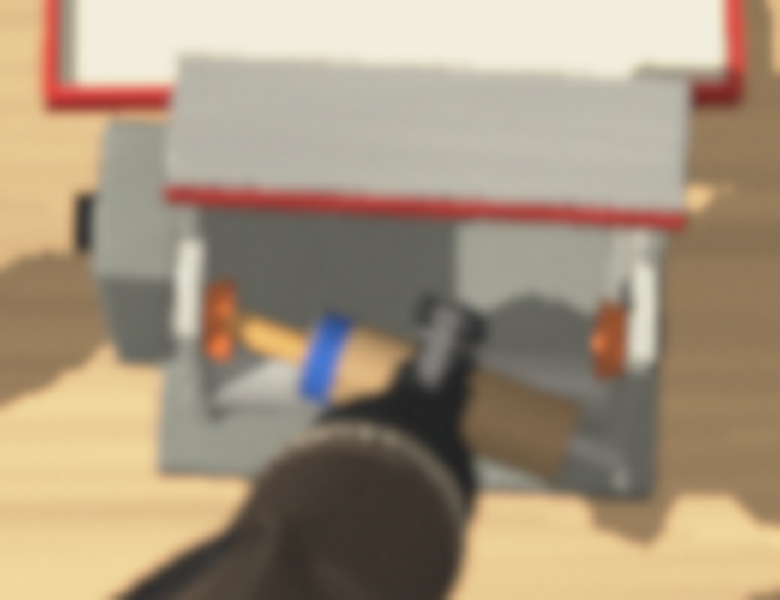

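The pin tip is inside the left cup at about (235,323) in the crop and centred. Next I compress the spring.

```bash
python3 -m crank '0 0 0.6 0 0 0 255;0 0 0.6 0 0 0 255;0 0 0.5 0 0 0 255;0 0 0.5 0 0 0 255;0 0 0.3 0 0 0 255;0 0 0 0 0 0 255' 90
python3 - <<'E'
from h import *
from bench import r
s=r.state();print(np.round(where(s),1).tolist(),s["joint_pos"].round(2),s["contact_force"].round(1))
c=r.read_camera("top");np.savez("pics/top7.npz",**c)
crop(c["pixels"],230,70,360,170,6,"pics/c12.png")
look(r,7)
E
```

```text
time: 11.18
tool_pos: [663.2, -18.2, 95.6]
tcp_rot: [0.7, 0.103, 0.35, -0.614]
contact_force: [-3.2, -6.5, -2.8]
grip_width: 35.6
[[-24.8, 12.4, 110.3], [7.9, 112.2, 110.1], [-51.2, -68.4, 110.5]] [-0.37  0.49  0.14  2.19  1.86  0.32 -2.42] [-3.2 -6.5 -2.8]
11.225 [-0.37  0.49  0.14  2.19  1.86  0.32 -2.42] [-3.4 -6.7 -2.8] 35.5
[[-24.8, 12.2, 110.3], [7.9, 112.0, 110.1], [-51.3, -68.6, 110.4]]
```

View pics/c12.png

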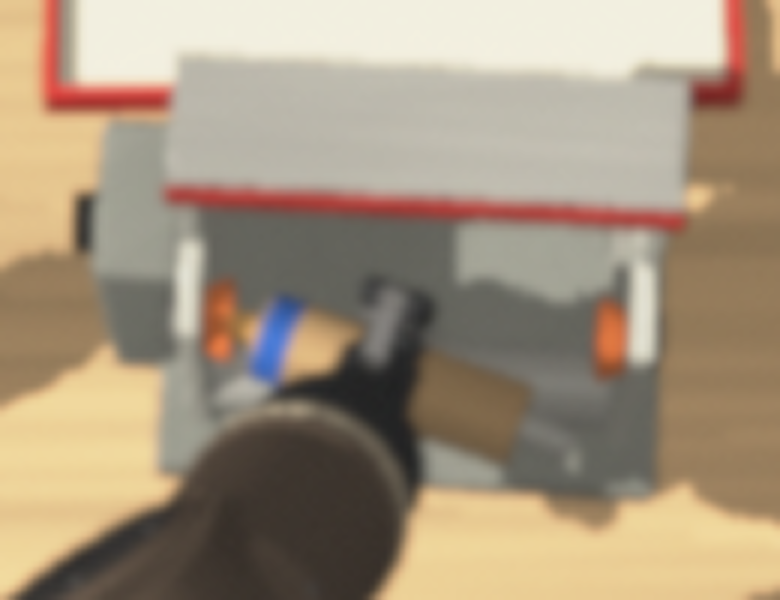

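View pics/w7.png

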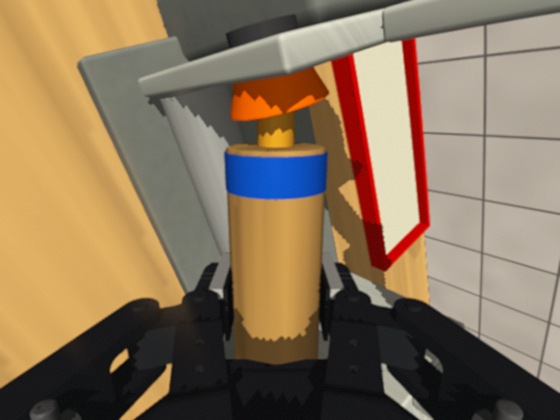

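View pics/s7.png

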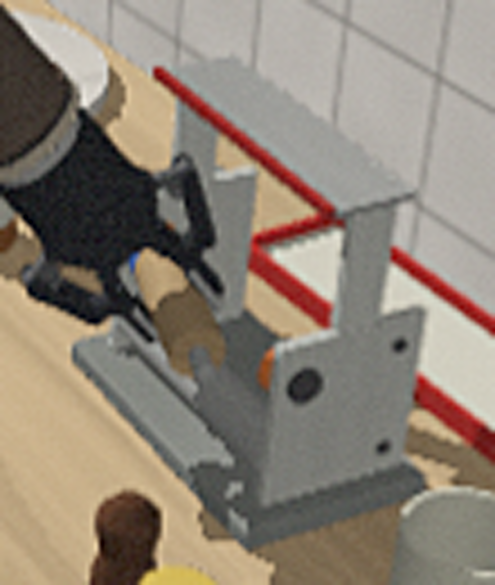

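Run:
```python
from h import *
from bench import r
s=r.state();T=toolT(s);p0,R0=T[:3,3],R.from_matrix(T[:3,:3])
for sl in (15,12,9,6,3,0):
    a=np.radians(sl);P,Rt=pose(-79*np.sin(a),92-79*np.cos(a),110.2,sl,38)
    print(sl,(R0.inv().apply(P-p0)/10).round(2),(R0.inv()*Rt).as_rotvec().round(3));p0,R0=P,Rt
```

```text
15 [0.24 0.2  0.55] [ 0.035 -0.042  0.001]
12 [0.33 0.26 0.07] [ 0.032 -0.041  0.   ]
9 [0.33 0.26 0.07] [ 0.032 -0.041 -0.   ]
6 [0.33 0.26 0.07] [ 0.032 -0.041  0.   ]
3 [0.33 0.26 0.07] [ 0.032 -0.041  0.   ]
0 [0.33 0.26 0.07] [ 0.032 -0.041  0.   ]
```

```bash
python3 -m crank '0.24 0.2 0.48 0.035 -0.042 0 255;0.33 0.26 0.07 0.032 -0.041 0 255;0.33 0.26 0.07 0.032 -0.041 0 255;0 0 0 0 0 0 255'
python3 - <<'E'
from h import *
from bench import r
s=r.state();print(np.round(where(s),1).tolist(),s["joint_pos"].round(2),s["contact_force"].round(1))
c=r.read_camera("top");np.savez("pics/top8.npz",**c)
crop(c["pixels"],230,70,360,170,6,"pics/c13.png")
T=toolT(s);p0,R0=T[:3,3],R.from_matrix(T[:3,:3])
for sl in (6,3,0):
    a=np.radians(sl);P,Rt=pose(-79*np.sin(a),91.5-79*np.cos(a),110.2,sl,38)
    print(sl,(R0.inv().apply(P-p0)/10).round(2),(R0.inv()*Rt).as_rotvec().round(3));p0,R0=P,Rt
E
```

```text
time: 11.82
tool_pos: [676.5, -18.2, 95.5]
tcp_rot: [0.689, 0.158, 0.301, -0.64]
contact_force: [-1.6, -8.7, -3.9]
grip_width: 35.6
[[-12.0, 11.5, 110.2], [4.8, 115.1, 110.2], [-25.5, -72.5, 110.3]] [-0.2   0.49  0.02  2.19  2.15  0.28 -2.49] [-1.6 -8.7 -3.9]
6 [0.26 0.22 0.27] [ 0.035 -0.043  0.001]
3 [0.33 0.26 0.07] [ 0.032 -0.041  0.   ]
0 [0.33 0.26 0.07] [ 0.032 -0.041  0.   ]
```

View pics/c13.png

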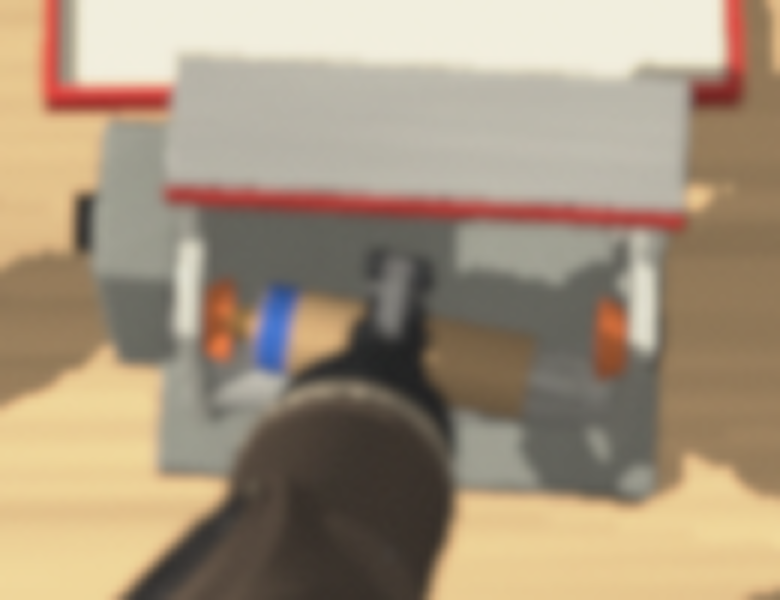

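```bash
python3 -m crank '0.1 0.08 0.35 0 0 0 255;0.2 0.16 0.03 0.035 -0.043 0 255;0.33 0.26 0.07 0.032 -0.041 0 255;0.3 0.24 0.07 0.032 -0.041 0 255;0 0 0 0 0 0 255'
python3 - <<'E'
from h import *
from bench import r
s=r.state();print(np.round(where(s),1).tolist(),s["joint_pos"].round(2),s["contact_force"].round(1))
c=r.read_camera("top");np.savez("pics/top9.npz",**c)
crop(c["pixels"],230,70,360,170,6,"pics/c14.png");look(r,9)
P,Rt=pose(0,-5,110.2,0,38);plan(s,P,Rt)
E
```

```text
time: 12.5
tool_pos: [689.8, -15.5, 95.5]
tcp_rot: [0.674, 0.212, 0.25, -0.662]
contact_force: [-1.6, -8.6, -2.9]
grip_width: 35.6
[[0.9, 13.1, 110.2], [1.0, 118.1, 110.3], [0.8, -71.9, 110.2]] [-0.    0.5  -0.14  2.16  2.4   0.24 -2.51] [-1.6 -8.6 -2.9]
12.55 [-0.    0.5  -0.14  2.16  2.4   0.24 -2.51] [-1.2 -9.8 -3.5] 35.6
[[0.8, 13.4, 110.2], [1.0, 118.4, 110.3], [0.7, -71.6, 110.2]]
shift cm tool [-0.07 -0.05 -1.81] rotvec [ 0.001 -0.001  0.002] min rows 1
```

View pics/c14.png

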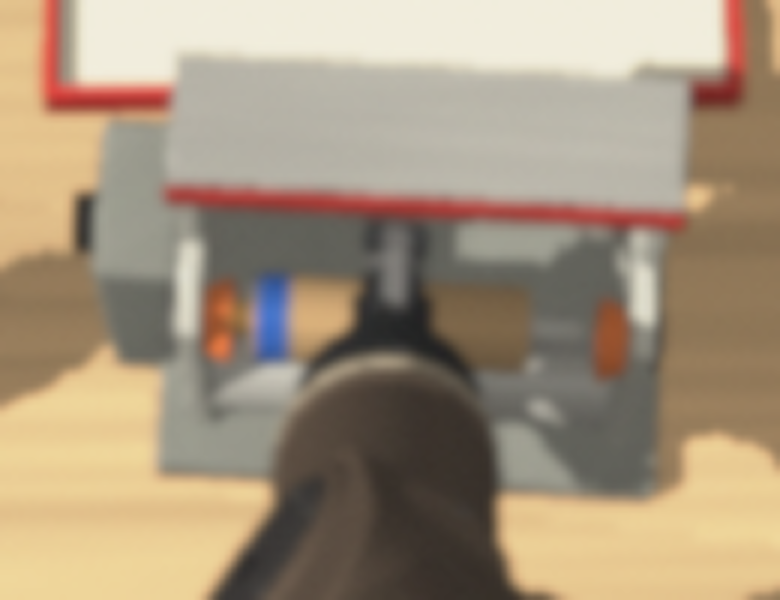

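View pics/s9.png

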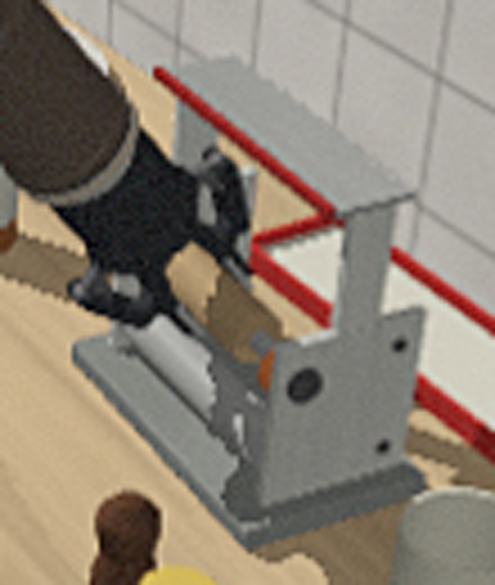

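View pics/w9.png

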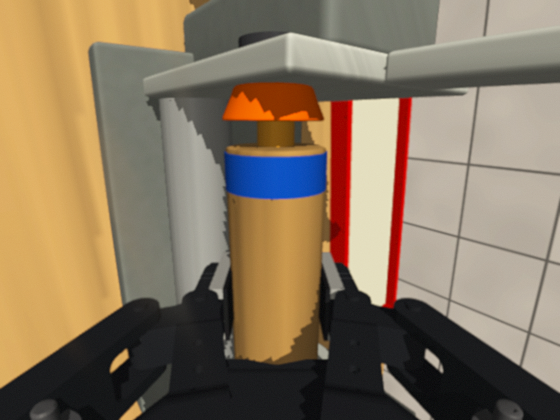

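Run:
```python
from h import *
from bench import r
s=r.state();S=R.from_euler('z',YAW);T=toolT(s)
c=np.load("pics/s9.npz");im=c["pixels"]
f=lambda P:((proj(c,P)-[310,140]+.5)*4.5-.5).round(0).tolist()
print("plain pin base,tip", f([T[:3,:3]@(MID+[0,0,k])+T[:3,3] for k in (-60,-85)]), "cup mouth, outer top/bot/front",f(S.apply([[0,-80,110],[0,-80,129],[0,-80,91],[-19,-80,110]])+O))
crop(im,350,190,390,235,14,"pics/c15.png")
f=lambda P:((proj(c,P)-[350,190]+.5)*14-.5).round(0).tolist()
print("plain pin base,tip", f([T[:3,:3]@(MID+[0,0,k])+T[:3,3] for k in (-60,-85)]), "cup mouth, outer top/bot/front",f(S.apply([[0,-80,110],[0,-80,129],[0,-80,91],[-19,-80,110]])+O))
```

```text
plain pin base,tip [[259.0, 337.0], [281.0, 357.0]] cup mouth, outer top/bot/front [[288.0, 365.0], [291.0, 340.0], [285.0, 390.0], [262.0, 373.0]]
plain pin base,tip [[247.0, 349.0], [316.0, 412.0]] cup mouth, outer top/bot/front [[337.0, 437.0], [347.0, 359.0], [328.0, 514.0], [257.0, 460.0]]
```

View pics/c15.png

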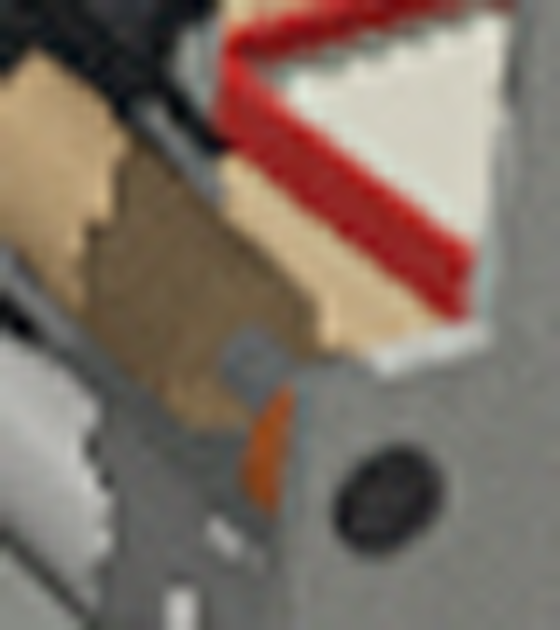

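```bash
python3 -m crank '-0.1 0 -0.4 0 0 0 255;0 0 -0.5 0 0 0 255;0 0 -0.5 0 0 0 255;0 0 0 0 0 0 255'
python3 - <<'E'
from h import *
from bench import r
s=r.state();print(np.round(where(s),1).tolist(),s["joint_pos"].round(2),s["contact_force"].round(1))
look(r,10)
c=np.load("pics/s10.npz");crop(c["pixels"],350,190,390,235,14,"pics/c16.png")
E
```

```text
time: 13.15
tool_pos: [689.0, -27.3, 95.5]
tcp_rot: [0.674, 0.213, 0.25, -0.662]
contact_force: [0.9, -5.0, -2.6]
grip_width: 35.6
[[0.7, 1.1, 110.2], [0.6, 106.1, 110.4], [0.7, -83.9, 110.1]] [ 0.04  0.5  -0.16  2.16  2.43  0.24 -2.52] [ 0.9 -5.  -2.6]
13.15 [ 0.04  0.5  -0.16  2.16  2.43  0.24 -2.52] [ 0.9 -5.  -2.6] 35.6
[[0.7, 1.1, 110.2], [0.6, 106.1, 110.4], [0.7, -83.9, 110.1]]
```

View pics/c16.png

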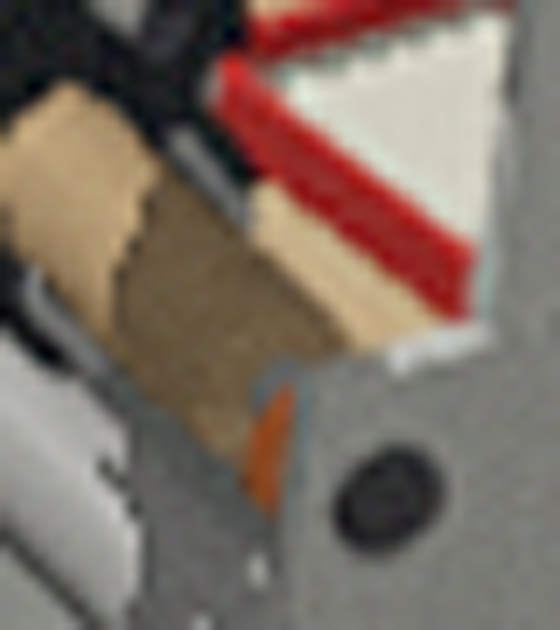

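```bash
python3 -m crank '0 0 -0.3 0 0 0 255;0 0 -0.3 0 0 0 255;0 0 0 0 0 0 255'
python3 - <<'E'
from h import *
from bench import r
look(r,11,False)
c=r.read_camera("top");crop(c["pixels"],230,70,360,170,6,"pics/c17.png")
E
```

```text
time: 13.62
tool_pos: [688.6, -30.9, 95.5]
tcp_rot: [0.673, 0.214, 0.248, -0.663]
contact_force: [3.8, -2.1, -3.0]
grip_width: 36.3
13.625 [ 0.06  0.5  -0.17  2.16  2.44  0.23 -2.52] [ 3.8 -2.1 -3. ] 36.3
[[0.5, -2.5, 110.3], [0.1, 102.5, 110.5], [0.9, -87.5, 110.0]]
```

View pics/c17.png

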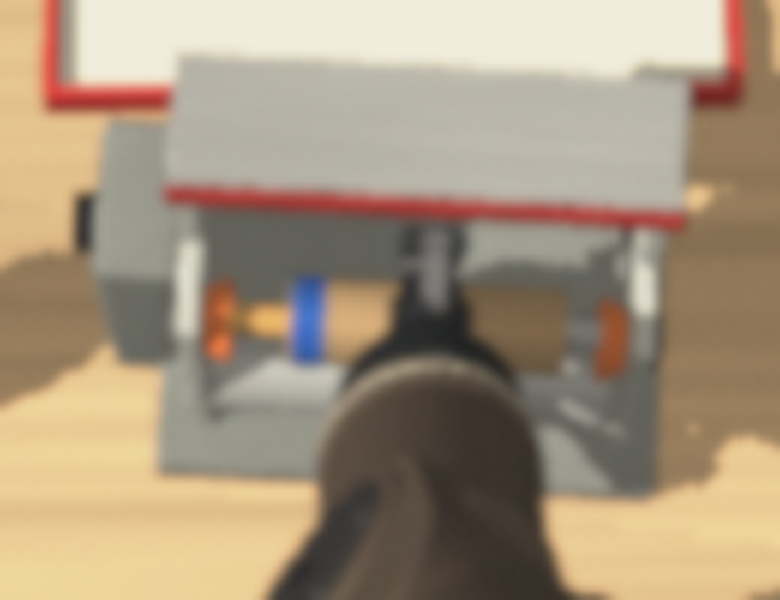

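View pics/w11.png

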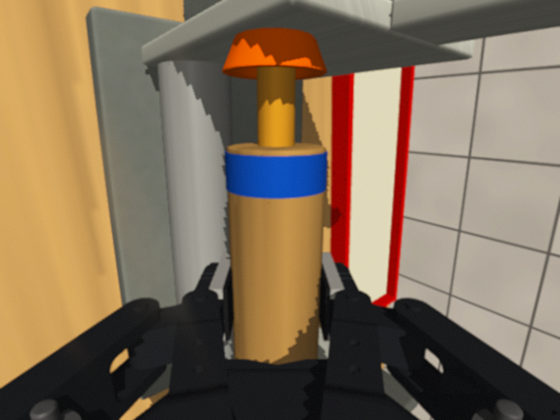

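```bash
python3 -m crank '0.05 0 0.2 0 0 0 255;0 0 0 0 0 0 255;0 0 0 0 0 0 130;0 0 0 0 0 0 110;0 0 0 0 0 0 85;0 0 0 0 0 0 85'
python3 - <<'E'
from h import *
from bench import r
look(r,12)
c=r.read_camera("top");crop(c["pixels"],230,70,360,170,6,"pics/c18.png")
E
```

```text
time: 14.48
tool_pos: [688.1, -28.6, 95.3]
tcp_rot: [0.673, 0.214, 0.248, -0.663]
contact_force: [-0.0, -0.1, -0.2]
grip_width: 56.8
14.475 [ 0.05  0.5  -0.17  2.16  2.44  0.23 -2.52] [-0.  -0.1 -0.2] 56.8
[[-0.0, -0.2, 110.0], [-0.5, 104.8, 110.3], [0.4, -85.2, 109.8]]
```

View pics/w12.png

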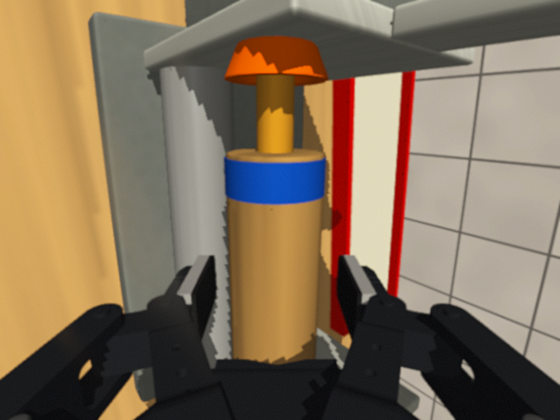

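View pics/c18.png

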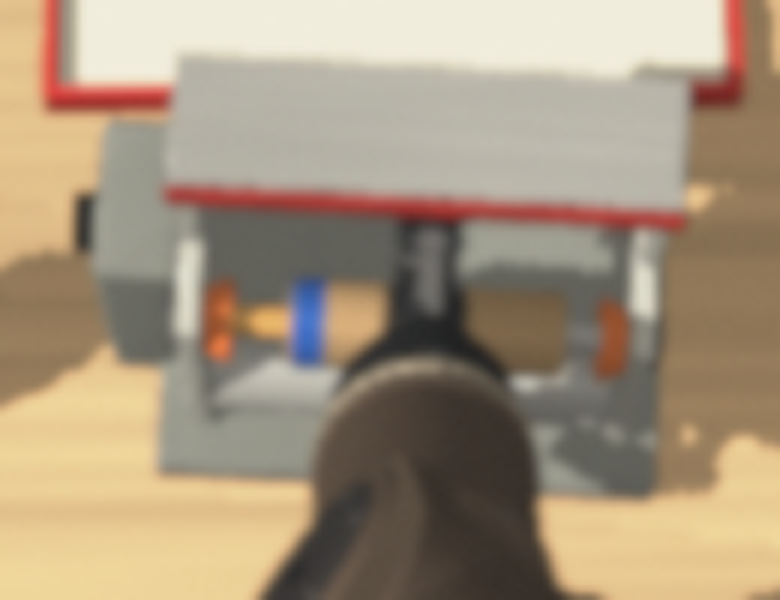

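Released: the roller stays put and both pads are clear. Now I retreat along the tool axis.

```bash
python3 -m crank '0 -0.6 0 0 0 0 85;0 -1 0 0 0 0 85;0 -1.5 0 0 0 0 85;0 -2 0 0 0 0 85;0 -2.5 0 0 0 0 85;0 -2.5 0 0 0 0 85;0 -2.5 0 0 0 0 85;0 0 0 0 0 0 85'
python3 - <<'E'
from h import *
from bench import r
look(r,13)
c=r.read_camera("top");crop(c["pixels"],230,70,360,170,6,"pics/c19.png");cv2.imwrite("pics/top13.png",c["pixels"][:,:,::-1])
E
```

```text
time: 15.62
tool_pos: [620.6, -26.9, 184.2]
tcp_rot: [0.673, 0.214, 0.25, -0.662]
contact_force: [-0.0, -0.6, 0.4]
grip_width: 56.7
15.625 [-0.02  0.25 -0.09  2.25  1.72  0.12 -1.84] [-0.  -0.6  0.4] 56.7
[[-67.6, -2.2, 198.9], [-67.7, 102.8, 199.1], [-67.5, -87.2, 198.8]]
```

View pics/w13.png

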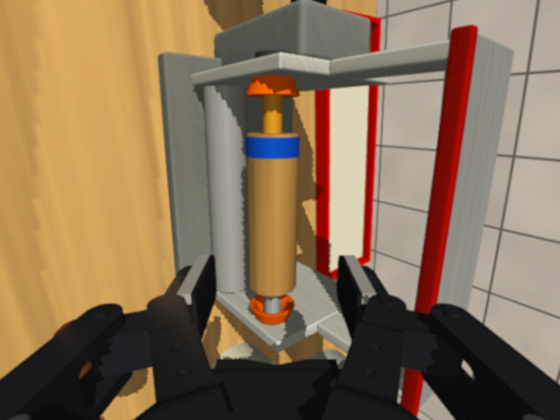

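View pics/s13.png

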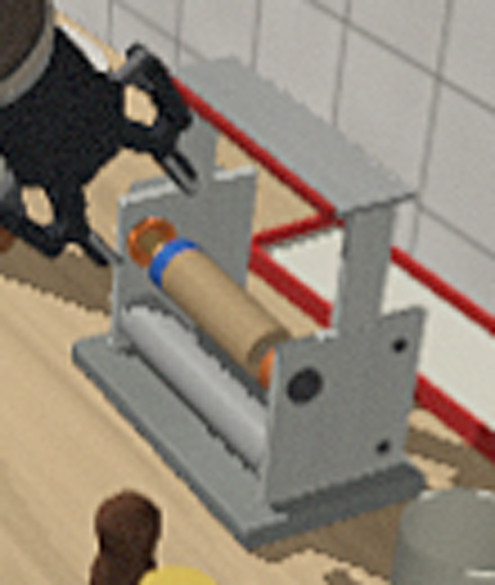

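View pics/c19.png

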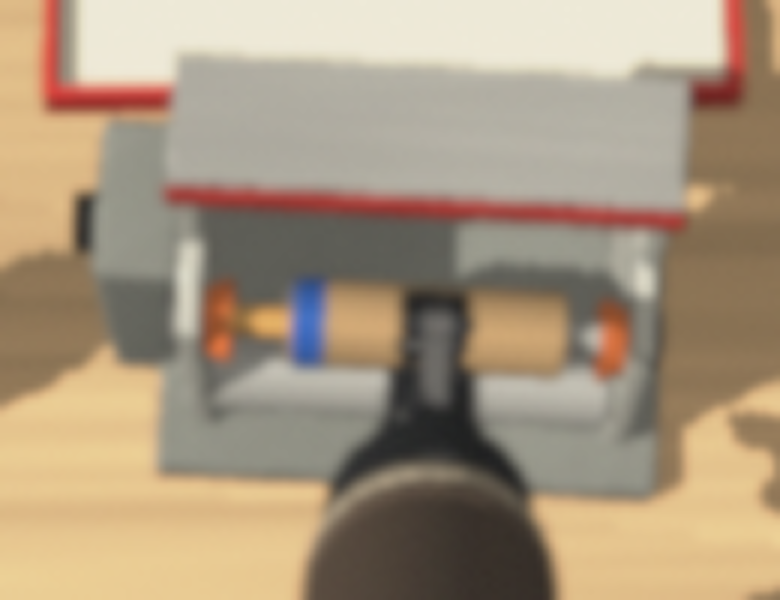

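View pics/top13.png

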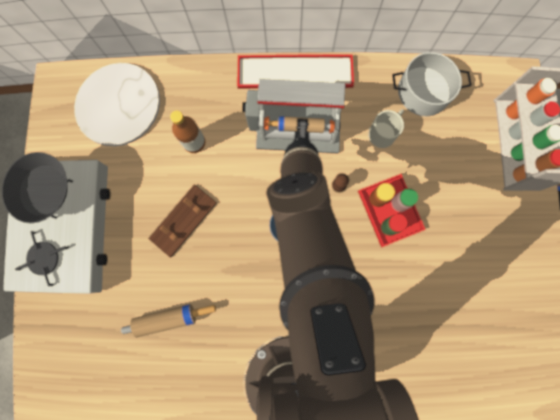

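Run:
```python
from bench import r
s=r.state();print(s["time"],s["joint_pos"][5],abs(s["dq"]).max())
from h import *
c=np.load("pics/w13.npz");crop(c["pixels"],220,60,330,340,2.1,"pics/c20.png");crop(c["pixels"],230,250,320,340,6,"pics/c21.png")
```

```text
15.775 0.11844792374809619 0.02455139108751701
```

View pics/c21.png

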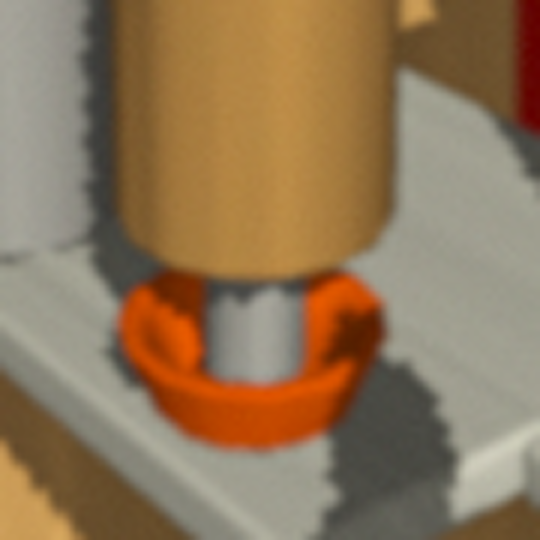

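Seated well; joint 6 sits on its lower bound (0.118), so I ease it off the limit before handing in.

```bash
python3 -m crank '0 0 0 0 0 0.06 85;0 0 0 0 0 0.08 85;0 0 0 0 0 0.08 85;0 0 0 0 0 0.08 85;0 0 0 0 0 0 85;0 0 0 0 0 0 85'
python3 - <<'E'
from h import *
from bench import r
look(r,14);s=r.state();print(s["joint_pos"][5],abs(s["dq"]).max())
E
```

```text
time: 16.52
tool_pos: [627.8, -41.1, 185.2]
tcp_rot: [0.7, 0.154, 0.202, -0.667]
contact_force: [0.7, -0.4, -0.5]
grip_width: 56.9
16.525 [ 0.26  0.3  -0.41  2.07  0.7   0.37 -0.78] [ 0.7 -0.4 -0.5] 56.9
[[-57.1, -15.3, 201.5], [-54.7, 89.6, 198.5], [-59.1, -100.3, 203.9]]
0.3675933478165056 0.027745506151856003
```

View pics/s14.png

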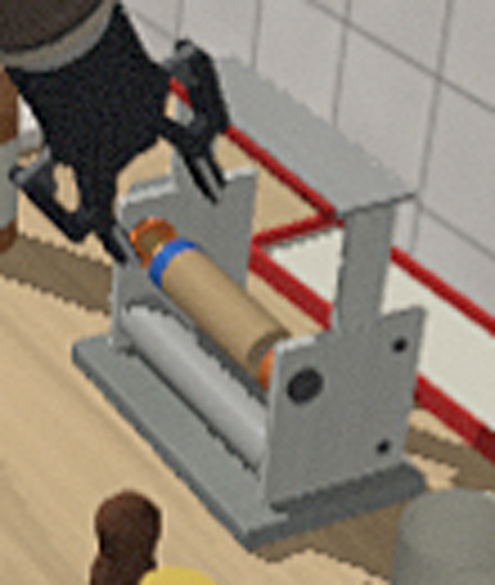

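View pics/w14.png

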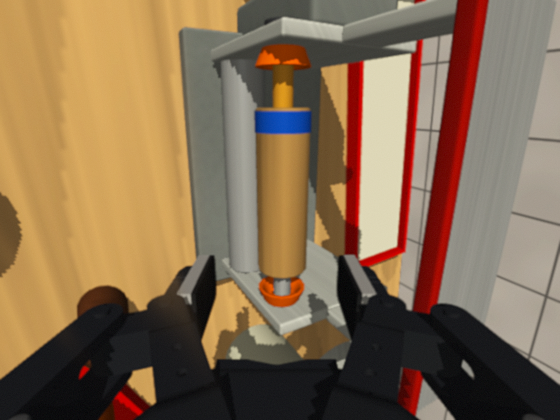

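Both pins sit in their cups, the gripper is clear, and the joints have margin. I'm handing in.

```bash
python3 -c "
from bench import r
print(r.sign_off())"
```

```text
the job is handed in; nothing more can be done
None
```

I lifted the small roller from its cradle and pushed its sprung end into the left cup. I compressed the spring about 23 mm (from position and force), swung the plain end into line and let the spring push it into the right cup. Then I released it, backed the gripper off and handed in at about 16.5 s of the 45 s.

**Last checks:**
- The wrist, side and top pictures show both pins inside their cups and the roller still in place after release.
- The gripper was well clear, with about zero outside force.
- Estimated from the top picture, the sprung pin is pressed in about 10 mm or slightly more.
- In the last full top picture, taken just before the final small move, the oil bottle, mug, mill and jars looked unmoved. The bowl was mostly hidden under the arm there, so I did not confirm it at the end.

**What disagreed or was off:**
- **Camera estimates:** the first sheeter positions from the different views differed by 3–4 mm, so I corrected the position from later top and wrist views.
- **Joint 6:** it sat at its lower limit for a moment, reading 0.118 against the stated 0.12. I moved it to 0.37 before handing in, and no fault was reported.
- **Seating:** the plain pin met the right cup's floor about 2.4 mm before my estimate, with about 4 N sideways. Both were gone after release.

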